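# Tip a flush slide out of its tray and load it on the thermal mixer

### The job

Load the steel slide that has the round window onto the thermal mixer. It lies flush in its tray pocket, so press its end over the finger well down until the other end tips up and stays up, then take it by the raised end and lay it gently, window face up, flat on the mixer's block, lengthwise in the middle between the two end rails. Leave the plain blank slide in its pocket and the other things on the bench where they are.

Things in the scene. Friction and masses are not known exactly. Their poses are not given: they have to be found in the camera images.
- window_slide_center (a point): Centre (half-way up) of the loose steel slide with a round 25 mm window in its upper face; 76 x 36 x 4 mm, about 80 g. x along its length, away from the finger well; z out of its window face. At the start it lies flat in either tray pocket, its top 1 mm below the tray's, 26 to 29 mm of its -x end reaching out over the finger well.
- blank_slide_center (a point): Centre (half-way up) of the plain steel blank slide, same size and axes, no window, in the other pocket. It must stay there.
- tray: White plastic slide tray, fixed, 102 (x) x 148 (y) x 37 mm high; origin at the centre of its underside. Two equal pockets along x, centred at y = +36 and -36 mm: a bed (top z = 32 mm, x = -5 to +46 mm, 39.5 mm wide between ribs as high as the tray) and at its -x end an open finger well (x = -46 to -5 mm, 44 mm wide, floor z = 5 mm, end wall to z = 37 mm).
- edge_a (a point): Middle of the bed's edge (tray x = -5, z = 32 mm) in the pocket at tray y = +36 mm; tray's axes. The slide tips over this edge. Once its pressed end has slid down on to the well floor it stays leaning by itself at 0.55 to 1.1 rad (more with more friction), its +x end raised, underside 10 mm or more above the tray top. Let go before its middle has passed the edge, it falls back.
- edge_b (a point): The same point in the other pocket, at tray y = -36 mm.
- block_top (a point): Centre of the flat top of the aluminium block on the white thermal mixer (fixed, 215 x 185 mm; block top 120 mm above the bench). z up; block 124 mm along x, 80 mm along y. Two end rails on it (5 mm high, 5 mm thick, 60 mm along y) have inner faces at x = +44 and -44 mm; its y sides are open. The slide lies between them, length along x, either way round.
- vial: Amber glass jar with white cap, 28 mm wide, 50 mm high, behind the tray; a bystander. Origin at its underside.
- timer: Grey bench timer, 55 x 65 x 18 mm, in front of the tray; a bystander. Origin at its underside.
- tip_box: Blue tip box with a clear lid, 82 x 117 x 68 mm, behind the mixer; a bystander. Origin at its underside.
- beaker: Small glass beaker, 48 mm wide, 60 mm high, behind the mixer; a bystander. Origin at its underside.
- reagent: Amber reagent bottle, 70 mm wide, 150 mm high, at the left side of the bench; a bystander. Origin at its underside.
Things that resemble listed ones, but are neither listed nor needed, are in the scene too. There is more than one size of the tray; the one meant has the size given above. Leave any red look-alike of the part that bears window_slide_center alone.

How it is judged:
By the outcome, as a careful person would: the job done as asked, in the order asked, and still so for the second after the job is handed in, with the robot touching nothing.
It also fails if it takes over 61 s, if anything falls off the work surface, if the arm or the gripper's body presses on something with over 40 N, if the wrist force passes 120 N, or if a joint passes its speed limit or range.

### The arm

A 6-joint arm with a two-finger parallel gripper is mounted at the origin on the work surface. World frame = base frame: x ahead of the robot, y to its left, z up, the work surface at z = 0. Lengths are in m, angles in rad, forces in N, time in s.
With the tool pointing down it reaches from about 0.25 to 0.775 m from the base axis. Payload 4 kg.
Tool frame: the origin (TCP) lies on the centre line of the jaws, within the pads' length; the fingertips stand 22 mm ahead of it and the grasp point (between the pads) lies 3 mm ahead of it; z points along the fingers, y is the direction in which the jaws open and shut (so a half turn about z gives the same grasp; the last joint's range is limited). The gripper opens to 94 mm and grips with 3 to 60 N. Pads are 16 mm wide; open, the fingers measure 119 mm over their backs; the gripper's body (75 mm by 177 mm) begins 78 mm behind the grasp point.
Start: joints at [1.182, 0.087, 1.371, -0, 1.684, -0.103], TCP at [0.155, 0.528, 0.228] pointing down, gripper open.
Joint ranges: [-3.1, 3.1], [-0.76, 2.03], [0.27, 2.55], [-1.08, 4.22], [0.17, 2.65], [-2.57, 2.57]. Speed limits (rad/s): [2.79, 2.79, 3.14, 3.14, 3.14, 3.14].

### API

Orientations are given as [roll, pitch, yaw] about the fixed x, y, z axes, in that order (R = Rz(yaw) Ry(pitch) Rx(roll)).
In Python, from bench import robot gives the robot as it stands. The module is installed in compiled form; this text tells all that it offers.
- The arm moves only by the shell command python3 -m inch 'ROWS'. ROWS is JSON, a list of rows, each an object with "linear": the shift along the world's x, y, z scaled (see below), a list of three; "twist": the turn about the world's z scaled (see below); "gripper": the opening, from 0 (shut) to 1 (fully open). In form: [{"linear": [x, y, z], "twist": twist, "gripper": gripper}, ...]. A call has 1 to 10 rows; each row is the pose to reach, as a shift and turn from the pose commanded when the call began; what a row does not reach only later rows make up. The controller multiplies each number of a shift by 0.1 m and each number of a turn by 60 degrees. A row lasts 1/12 s, in which the tool goes at most 41.7 mm and 7.16 degrees, less where a joint would pass 70% of its speed; a pose out of reach is approached as far as the arm can. A call with a number of a shift or a turn outside -1 to 1 is refused whole. A call with a gripper value outside its range is refused whole. The fingers move at their own pace and stop on an object; the grip force is fixed at half the most. Time passes only in rows, so rows that repeat a pose let the fingers close. It gives the time, the measured TCP pose, the force and the opening at its end, in the units of the state.
- robot.get_obs(): the state, without advancing time (a new reading comes with each control period).
- robot.snapshot(name): name is "scene" or "top" or "wrist"; returns a dict with "image" (400x640x3 uint8, red, green, blue), "depth" (400x640 float32, m along the optical axis (not along the pixel's ray), 0 where there is no reading), "mtx" (3x3 intrinsics, pixels), "rvec" (rotation vector, rad) and "tvec" (3), from world to camera coordinates, as OpenCV has them; the wrist camera has in their place "hand_eye" (4x4, takes a point from camera to tool coordinates, whose origin is the TCP and whose axes are the flange's). Camera axes: x right, y down, z forward; pixel columns grow to the right and rows downward; lengths in m; the calibration is good to about 2 mm. A picture is of the moment at which its call begins: read the wrist's pose just before it.
- robot.close_job(): hands the job in, once; it reports no verdict.
The state is a dict: "time": time; "joint_positions": joint angles; "qvel": joint speeds; "joint_torque": joint torques, N m; "tool_pos": TCP position; "ee_rot": TCP orientation; "wrist_force": force on the tool from outside, world axes, zero at the start; "wrist_torque": the same for the moment, N m; "width": finger opening in m.
Only numpy, scipy, OpenCV 4.12 (cv2) and the standard library are available. Lean on these libraries where they do the work, as an engineer would, in place of code of your own. Each camera call takes 0.05 s, during which the arm holds its last target.

## Working session

There is one attempt and no reset: what is moved stays moved. The work goes in short steps, Python scripts to look and compute and a shell command to move; the robot and the scene stay as the last step left them, time stands still between calls to the robot, and variables do not carry over. Pictures are saved under pics/ and viewed, and the job is handed in when it is done.

```bash
ls; mkdir -p pics; cat > h.py <<'E'
import numpy as np,cv2,pickle
from bench import robot
def snap(n,f):
    o=robot.get_obs(); s=robot.snapshot(n); s['obs']=o
    cv2.imwrite(f'pics/{f}.png',cv2.cvtColor(s['image'],cv2.COLOR_RGB2BGR))
    pickle.dump(s,open(f'pics/{f}.pkl','wb')); return s
def load(f): return pickle.load(open(f'pics/{f}.pkl','rb'))
def cam(s):
    # returns R,t cam->world
    if 'rvec' in s:
        R=cv2.Rodrigues(np.array(s['rvec'],float))[0]; return R.T,-R.T@np.array(s['tvec'],float).ravel()
    from scipy.spatial.transform import Rotation as Ro
    T=np.eye(4);T[:3,:3]=Ro.from_euler('xyz',s['obs']['ee_rot']).as_matrix();T[:3,3]=s['obs']['tool_pos']
    T=T@np.array(s['hand_eye']);return T[:3,:3],T[:3,3]
def onplane(s,u,v,z):
    R,t=cam(s);d=R@np.linalg.inv(s['mtx'])@np.array([u,v,1.]);return t+d*(z-t[2])/d[2]
def bydepth(s,u,v):
    R,t=cam(s);return t+R@(np.linalg.inv(s['mtx'])@np.array([u,v,1.])*s['depth'][int(round(v)),int(round(u))])
def proj(s,p):
    R,t=cam(s);q=s['mtx']@(R.T@(np.array(p)-t));return q[:2]/q[2]
E
python3 -c "
from h import *
for n in ['scene','top','wrist']:
    s=snap(n,n+'0');print(n,cam(s)[1].round(3))
print(robot.get_obs())"
```

```text
pics
scene [ 0.99  -0.678  0.726]
top [0.411 0.149 1.402]
wrist [0.077 0.55  0.383]
{'time': 0.15, 'joint_positions': array([ 1.18188672e+00,  8.77919580e-02,  1.37188166e+00,  1.54930482e-05,
        1.68357888e+00, -1.03102740e-01]), 'qvel': array([ 0.00091311, -0.00239232, -0.00506766,  0.00040682,  0.00059044,
        0.00085942]), 'joint_torque': array([ 1.18703039e-03, -3.40645230e+01, -3.02792537e+01,  7.17140129e-02,
        3.04990110e-02, -1.25068623e-04]), 'tool_pos': array([0.15492217, 0.52734397, 0.22658224]), 'ee_rot': array([-3.13994321e+00, -1.86147282e-04,  2.85578736e+00]), 'wrist_force': array([ 0.27643772,  0.11783376, -0.14836954]), 'wrist_torque': array([ 0.01030994,  0.06699227, -0.01794558]), 'width': 0.0938693376721191}
```

View pics/scene0.png

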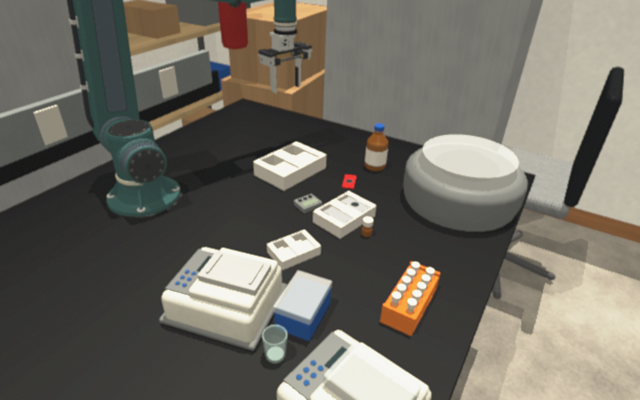

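View pics/top0.png

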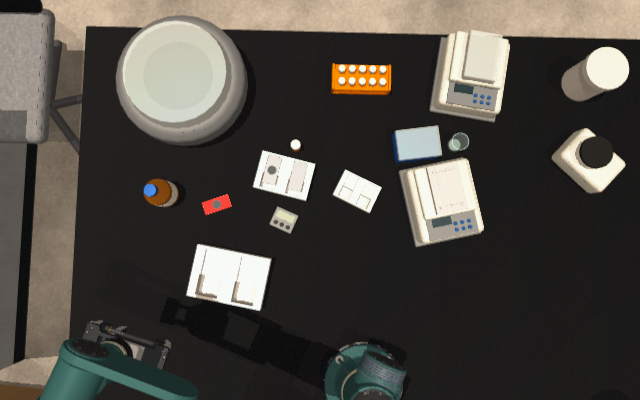

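View pics/wrist0.png

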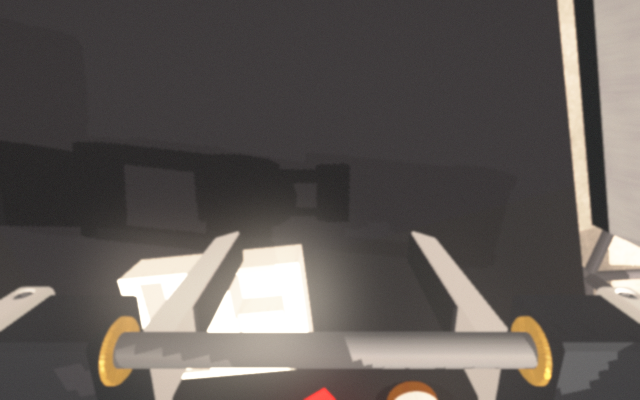

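```bash
python3 -c "
from h import *
im=cv2.imread('pics/top0.png')
a=cv2.resize(im[140:210,240:330],None,fx=8,fy=8,interpolation=cv2.INTER_CUBIC)[:560]
cv2.imwrite('pics/c1.png',a)
a=cv2.resize(im[20:250,390:520],None,fx=2.6,fy=2.6,interpolation=cv2.INTER_CUBIC)
cv2.imwrite('pics/c2.png',a)
im=cv2.imread('pics/scene0.png')
cv2.imwrite('pics/c3.png',cv2.resize(im[140:270,240:400],None,fx=4.5,fy=4.5,interpolation=cv2.INTER_CUBIC))
s=load('top0')
for z,pts in [(0.037,[(262,151),(316,161),(308,200),(253,190)]),(0.037,[(342,170),(381,187),(371,212),(333,196)])]:
  P=[onplane(s,*p,z)for p in pts]; print(np.round(P,3).tolist(),[round(np.linalg.norm(P[i]-P[i-1]),3) for i in range(4)])
for uv in [(284,165),(440,190),(425,230),(470,55),(485,60)]: print(uv,bydepth(s,*uv).round(3))
"
```

```text
[[0.622, 0.286, 0.037], [0.598, 0.138, 0.037], [0.491, 0.158, 0.037], [0.515, 0.307, 0.037]] [np.float64(0.109), np.float64(0.149), np.float64(0.108), np.float64(0.151)]
[[0.575, 0.067, 0.037], [0.531, -0.039, 0.037], [0.463, -0.013, 0.037], [0.504, 0.09, 0.037]] [np.float64(0.075), np.float64(0.115), np.float64(0.073), np.float64(0.111)]
(284, 165) [0.585 0.225 0.038]
(440, 190) [ 0.519 -0.178  0.121]
(425, 230) [ 0.417 -0.148  0.087]
(470, 55) [ 0.868 -0.251  0.133]
(485, 60) [ 0.855 -0.289  0.135]
```

View pics/c1.png

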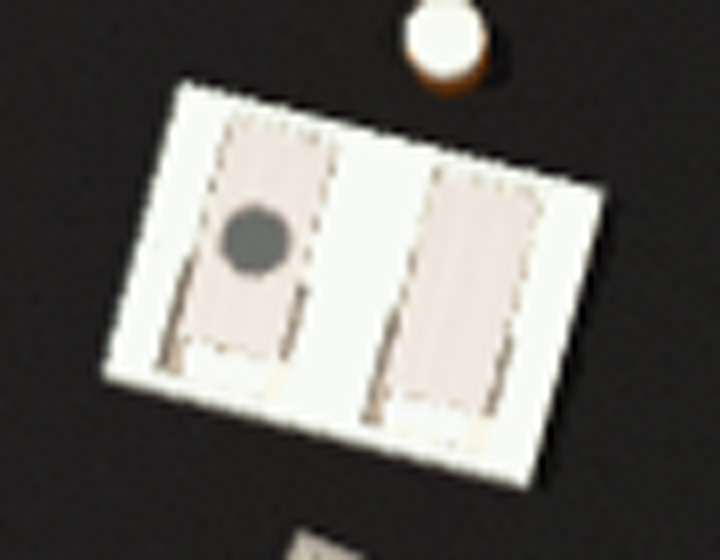

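View pics/c2.png

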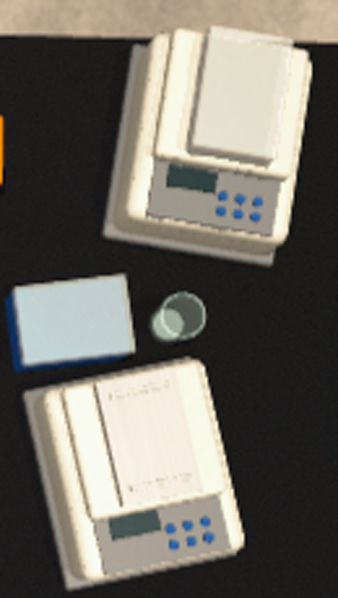

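View pics/c3.png

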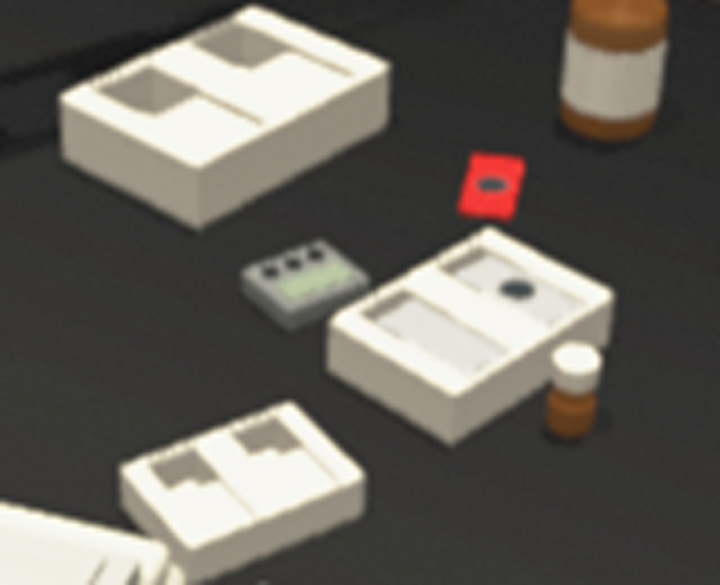

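```bash
python3 -c "
from h import *
s=load('wrist0');R,t=cam(s);print('mtx',s['mtx'],'axis',R[:,2],'hit z=.037',onplane(s,320,200,.037), onplane(s,320,230,.037));print(np.array(s['hand_eye']).round(3))
def rect(f,box,zl,zh,z):
  s=load(f);R,t=cam(s);H,W=s['depth'].shape
  v,u=np.mgrid[0:H,0:W];d=s['depth'];K=s['mtx']
  P=np.stack([(u-K[0,2])/K[0,0]*d,(v-K[1,2])/K[1,1]*d,d],-1)@R.T+t
  m=(P[...,2]>zl)&(P[...,2]<zh)&(d>0);b=np.zeros_like(m);b[box[1]:box[3],box[0]:box[2]]=1;m&=b
  r=cv2.minAreaRect(P[m][:,:2].astype(np.float32)*1000);print(f,r, m.sum())
rect('top0',(240,140,330,210),.0345,.042,.037)
rect('top0',(400,150,490,250),.110,.130,.12)
rect('scene0',(305,185,385,240),.0345,.042,.037)
rect('scene0',(190,240,285,310),.110,.130,.12)
s=load('top0')
im=s['image'];m=(im.max(2)<160)[155:185,262:284]
v,u=np.nonzero(m);print('win px',u.mean()+262,v.mean()+155,m.sum(), onplane(s,u.mean()+262,v.mean()+155,.036))
"
```

```text
mtx [[343.33143201   0.         324.94054474]
 [  0.         343.33143201 197.19961661]
 [  0.           0.           1.        ]] axis [ 0.26880685 -0.08062136 -0.95981408] hit z=.037 [0.17551253 0.51552447 0.037     ] [0.20797184 0.5058646  0.037     ]
[[ 0.001 -0.96  -0.281  0.081]
 [ 1.     0.001  0.    -0.   ]
 [-0.    -0.281  0.96  -0.157]
 [ 0.     0.     0.     1.   ]]
top0 ((575.6138916015625, 220.84219360351562), (148.2657470703125, 136.2592315673828), 76.63796997070312) 1397
top0 ((524.3956298828125, -194.65805053710938), (127.49771881103516, 133.87384033203125), 12.874491691589355) 1605
scene0 ((579.7681884765625, 220.07760620117188), (151.16705322265625, 155.07948303222656), 76.3099365234375) 1050
scene0 ((524.443115234375, -194.5902099609375), (125.28318786621094, 83.91801452636719), 12.568283081054688) 1946
win px 270.9016393442623 170.19672131147541 61 [0.57032621 0.26015294 0.036     ]
```

Candidates: slide with round window in the mid-size tray at top (271,170); the plain blank at (300,181); the red look-alike at (217,204); other trays (229,277) too large and (357,190) too small. Also two mixer look-alikes: (441,200), with rails and top at 0.12, and (470,75), which sits farther off. I choose the (271,170) slide and the (441,200) mixer, and the crop confirms the choice. Next I move over for a wrist view.

```bash
python3 -m inch '[{"linear":[0.33,-0.22,0],"twist":0.115,"gripper":0},{"linear":[0.66,-0.44,0],"twist":0.115,"gripper":0},{"linear":[1,-0.67,0],"twist":0.115,"gripper":0}]'
python3 -m inch '[{"linear":[0.33,-0.22,0],"twist":0,"gripper":0},{"linear":[0.66,-0.44,0],"twist":0,"gripper":0},{"linear":[1,-0.67,0],"twist":0,"gripper":0}]'
python3 -m inch '[{"linear":[0.33,-0.22,0],"twist":0,"gripper":0},{"linear":[0.66,-0.44,0],"twist":0,"gripper":0},{"linear":[1,-0.67,0],"twist":0,"gripper":0}]'
python3 -m inch '[{"linear":[0.33,-0.22,0],"twist":0,"gripper":0},{"linear":[0.66,-0.44,0],"twist":0,"gripper":0},{"linear":[1,-0.67,0],"twist":0,"gripper":0}]'
python3 -m inch '[{"linear":[0.35,-0.22,0],"twist":0,"gripper":0},{"linear":[0.35,-0.22,0],"twist":0,"gripper":0},{"linear":[0.35,-0.22,0],"twist":0,"gripper":0},{"linear":[0.35,-0.22,0],"twist":0,"gripper":0}]'
python3 -c "
from h import *
s=snap('wrist','w1');print(s['obs']['tool_pos'],s['obs']['ee_rot'],s['obs']['time'],s['obs']['width'])
snap('scene','s1')"
```

```text
time: 0.4
tool_pos: [0.2554, 0.46, 0.227]
ee_rot: [-3.141, -0.0, 2.979]
wrist_force: [1.1, 0.7, 0.5]
width: 0.0775
time: 0.65
tool_pos: [0.3561, 0.3924, 0.2272]
ee_rot: [-3.142, -0.0, 2.977]
wrist_force: [0.6, 0.8, 0.3]
width: 0.0571
time: 0.9
tool_pos: [0.4562, 0.3253, 0.2272]
ee_rot: [3.142, -0.0, 2.976]
wrist_force: [0.2, 1.4, 0.1]
width: 0.0376
time: 1.15
tool_pos: [0.5562, 0.2584, 0.2271]
ee_rot: [3.142, -0.001, 2.976]
wrist_force: [-0.0, 0.3, -0.0]
width: 0.0176
time: 1.48
tool_pos: [0.5897, 0.2378, 0.2268]
ee_rot: [-3.142, -0.002, 2.976]
wrist_force: [0.7, 0.2, -0.5]
width: -0.0
[0.58966097 0.23779504 0.22678928] [-3.14155193e+00 -1.76447517e-03  2.97590766e+00] 1.4833 -2.946482418376723e-05
```

View pics/w1.png

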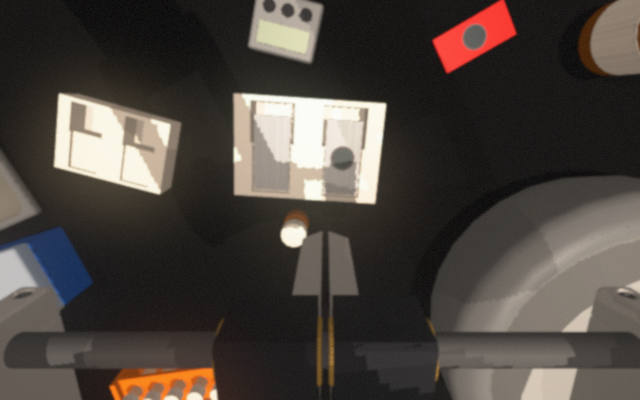

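View pics/s1.png

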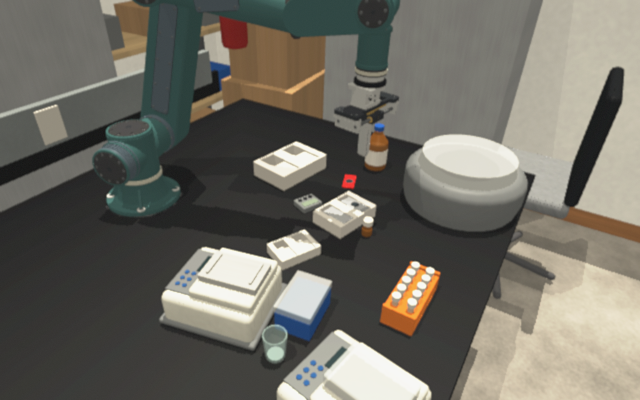

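```bash
python3 -c "
from h import *
im=cv2.imread('pics/w1.png')
cv2.imwrite('pics/c4.png',cv2.resize(im[85:215,225:395],None,fx=4.6,fy=4.6,interpolation=cv2.INTER_CUBIC))
s=load('w1')
for uv in [(342,158),(309,120),(335,180)]: print(uv,bydepth(s,*uv).round(4))
"
```

```text
(342, 158) [0.5713 0.2585 0.0355]
(309, 120) [0.5283 0.2321 0.0372]
(335, 180) [0.5927 0.2479 0.0365]
```

View pics/c4.png

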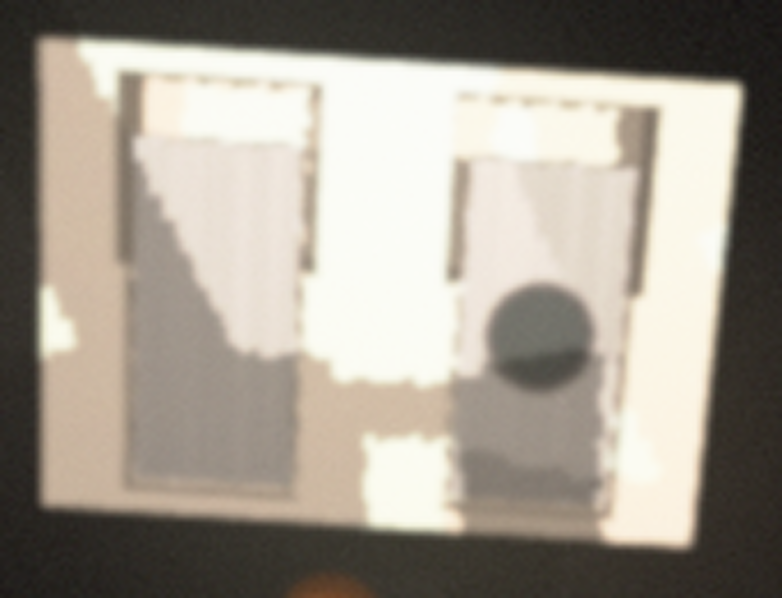

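```bash
python3 -c "
from h import *
s=load('w1');print(cam(s)[1])
f=lambda p,z:onplane(s,p[0]/4.6+225-.4,p[1]/4.6+85-.4,z)
C=[f(p,.037) for p in [(40,38),(742,84),(690,548),(42,508)]];print(np.round(C,4)[:,:2].tolist(),[round(np.linalg.norm(C[i]-C[i-1]),4) for i in range(4)],np.mean(C,0))
S=[f(p,.036) for p in [(462,162),(636,168),(605,505),(453,500)]];print(np.round(S,4)[:,:2].tolist(),[round(np.linalg.norm(S[i]-S[i-1]),4) for i in range(4)],np.mean(S,0))
w=f((540,335),.036);print('win',w)
d=C[1]-C[0]+C[2]-C[3];print('yaw',np.arctan2(-d[0],d[1]));d=C[2]-C[1]+C[3]-C[0];print(np.arctan2(d[1],d[0]))
yaw=-.166;R=np.array([[np.cos(yaw),-np.sin(yaw)],[np.sin(yaw),np.cos(yaw)]])
print('slide in tray',(np.array(S)[:,:2]-np.mean(C,0)[:2])@R,(w[:2]-np.mean(C,0)[:2])@R)
t=load('top0')
for p in C: print(proj(t,p))
"
```

```text
[0.50979081 0.25111828 0.3837295 ]
[[0.4911, 0.1644], [0.5246, 0.3088], [0.6249, 0.2851], [0.5911, 0.1405]] [np.float64(0.1029), np.float64(0.1482), np.float64(0.1031), np.float64(0.1486)] [0.55794048 0.22471098 0.037     ]
[[0.5308, 0.2477], [0.5382, 0.2844], [0.6118, 0.2673], [0.605, 0.2332]] [np.float64(0.0755), np.float64(0.0375), np.float64(0.0756), np.float64(0.0348)] [0.57146885 0.2581791  0.036     ]
win [0.57066996 0.25858393 0.036     ]
yaw -0.2287163893782404
-0.2333272775935641
slide in tray [[-0.03053267  0.01817142]
 [-0.02930411  0.05565448]
 [ 0.04611992  0.05095815]
 [ 0.04496556  0.01618979]] [0.00695738 0.03551072]
[305.54267282 200.06298828]
[252.42192899 186.58077006]
[262.21200251 149.99236163]
[315.1662891  163.46984445]
```

```bash

python3 -m inch '[{"linear":[-0.25,0.14,-0.2],"twist":-0.062,"gripper":0},{"linear":[-0.5,0.28,-0.4],"twist":-0.062,"gripper":0},{"linear":[-0.5,0.28,-0.7],"twist":-0.062,"gripper":0},{"linear":[-0.5,0.28,-1.0],"twist":-0.062,"gripper":0}]'
python3 -m inch '[{"linear":[0,0,-0.3],"twist":0,"gripper":0},{"linear":[0,0,-0.58],"twist":0,"gripper":0},{"linear":[0,0,-0.58],"twist":0,"gripper":0},{"linear":[0,0,-0.58],"twist":0,"gripper":0}]'
python3 -c "
from h import *
s=snap('wrist','w2');print(s['obs']['tool_pos'],s['obs']['ee_rot'],s['obs']['time'],s['obs']['wrist_force'])
im=cv2.imread('pics/w2.png')
cv2.imwrite('pics/c5.png',cv2.resize(im[100:400,150:550],None,fx=2,fy=2,interpolation=cv2.INTER_CUBIC))
snap('scene','s2')
im=cv2.imread('pics/s2.png')
cv2.imwrite('pics/c6.png',cv2.resize(im[130:260,270:420],None,fx=4.5,fy=4.5,interpolation=cv2.INTER_CUBIC))
"
```

```text
time: 1.92
tool_pos: [0.5383, 0.2683, 0.1289]
ee_rot: [3.139, 0.004, 2.916]
wrist_force: [0.6, -0.1, -0.5]
width: 0.0005
time: 2.25
tool_pos: [0.5379, 0.2663, 0.0685]
ee_rot: [-3.14, -0.003, 2.913]
wrist_force: [-0.3, 0.5, 1.0]
width: 0.0005
[0.53792525 0.26629385 0.06851476] [-3.13983306e+00 -3.00172944e-03  2.91325180e+00] 2.25 [-0.27125833  0.54337554  0.98358042]
```

View pics/c5.png

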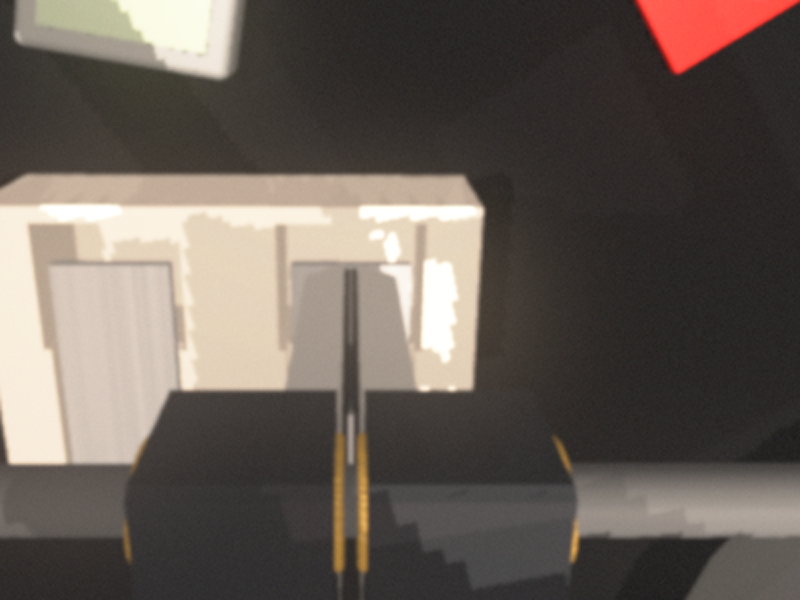

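View pics/c6.png

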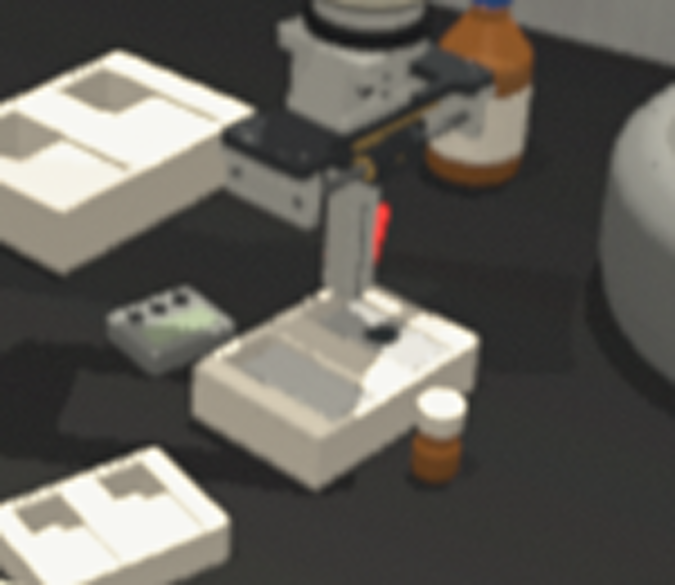

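```bash

python3 -m inch '[{"linear":[0,0,-0.08],"twist":0,"gripper":0},{"linear":[0,0,-0.12],"twist":0,"gripper":0},{"linear":[0,0,-0.12],"twist":0,"gripper":0}]'
python3 -m inch '[{"linear":[0,0,-0.03],"twist":0,"gripper":0},{"linear":[0,0,-0.06],"twist":0,"gripper":0},{"linear":[0,0,-0.06],"twist":0,"gripper":0}]'
python3 -c "
from h import *
snap('scene','s3');im=cv2.imread('pics/s3.png')
cv2.imwrite('pics/c7.png',cv2.resize(im[150:250,290:400],None,fx=6,fy=6,interpolation=cv2.INTER_CUBIC))
"
```

```text
time: 2.6
tool_pos: [0.5402, 0.2658, 0.0577]
ee_rot: [3.141, 0.0, 2.911]
wrist_force: [-0.4, -0.2, 0.5]
width: 0.0002
time: 2.85
tool_pos: [0.5397, 0.2655, 0.0508]
ee_rot: [-3.141, -0.001, 2.911]
wrist_force: [-1.2, 0.4, 0.0]
width: 0.0004
```

View pics/c7.png

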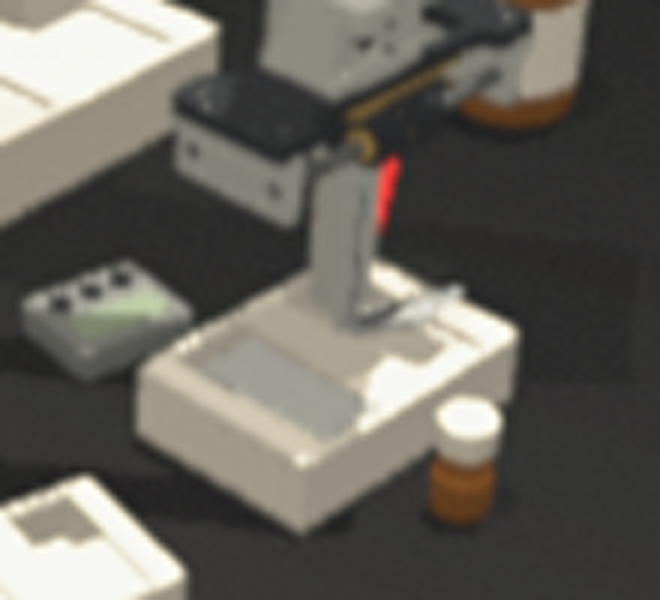

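```bash

python3 -m inch '[{"linear":[-0.01,0,-0.03],"twist":0,"gripper":0},{"linear":[-0.02,0,-0.06],"twist":0,"gripper":0},{"linear":[-0.02,0,-0.06],"twist":0,"gripper":0}]'
python3 -m inch '[{"linear":[-0.02,0,-0.03],"twist":0,"gripper":0},{"linear":[-0.03,0.01,-0.05],"twist":0,"gripper":0},{"linear":[-0.03,0.01,-0.05],"twist":0,"gripper":0}]'
python3 -c "
from h import *
snap('scene','s4');im=cv2.imread('pics/s4.png')
cv2.imwrite('pics/c8.png',cv2.resize(im[150:250,290:400],None,fx=6,fy=6,interpolation=cv2.INTER_CUBIC))
"
```

```text
time: 3.15
tool_pos: [0.5375, 0.2655, 0.0446]
ee_rot: [-3.141, -0.001, 2.911]
wrist_force: [-0.1, 0.3, -0.6]
width: 0.0003
time: 3.4
tool_pos: [0.5347, 0.2669, 0.0405]
ee_rot: [3.141, -0.0, 2.912]
wrist_force: [-0.7, -0.4, 2.0]
width: 0.0004
```

View pics/c8.png

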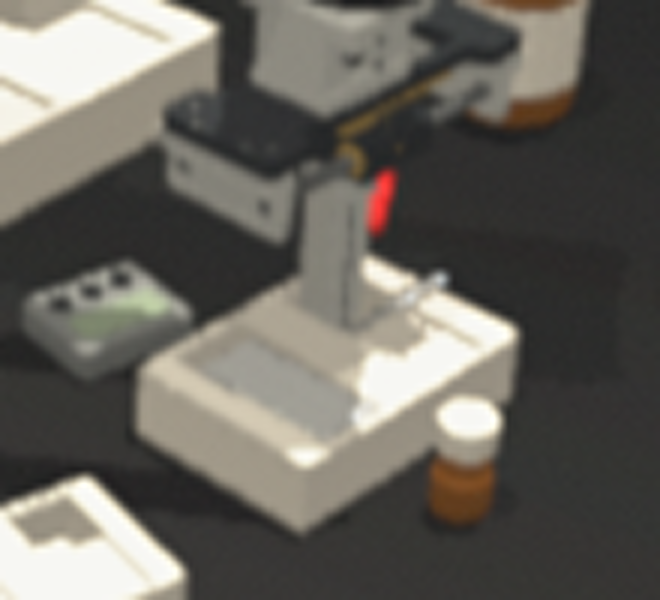

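```bash

python3 -m inch '[{"linear":[-0.01,0,-0.02],"twist":0,"gripper":0},{"linear":[-0.02,0,-0.03],"twist":0,"gripper":0},{"linear":[-0.02,0,-0.03],"twist":0,"gripper":0}]'
python3 -c "
from h import *
s=snap('scene','s5');im=cv2.imread('pics/s5.png')
cv2.imwrite('pics/c9.png',cv2.resize(im[150:250,290:400],None,fx=6,fy=6,interpolation=cv2.INTER_CUBIC))
R,t=cam(s);d=s['depth'];v,u=np.mgrid[180:235,330:385];K=s['mtx'];dd=d[180:235,330:385]
P=np.stack([(u-K[0,2])/K[0,0]*dd,(v-K[1,2])/K[1,1]*dd,dd],-1)@R.T+t
y=-.231;q=P[...,:2]-np.array([.558,.2247]);X=q@[np.cos(y),np.sin(y)];Y=q@[-np.sin(y),np.cos(y)]
m=(P[...,2]>.039)&(P[...,2]<.09)&(X>-.02)&(X<.05)&(Y>.01)&(Y<.065)
print(np.c_[X[m],Y[m],P[...,2][m]].round(4)[::3])
"
```

```text
time: 3.7
tool_pos: [0.5336, 0.2672, 0.0387]
ee_rot: [3.14, 0.001, 2.911]
wrist_force: [-1.8, 0.6, 4.8]
width: 0.0004
[[ 0.0137  0.0587  0.0608]
 [ 0.0173  0.0541  0.0613]
 [ 0.0185  0.0437  0.0632]
 [ 0.0177  0.0316  0.065 ]
 [ 0.0159  0.0253  0.0637]
 [ 0.0011  0.0634  0.0392]
 [ 0.0206  0.024   0.0633]
 [ 0.0142  0.0194  0.059 ]
 [ 0.005   0.0183  0.0517]
 [ 0.0175  0.0567  0.04  ]
 [ 0.0068  0.0209  0.0481]
 [-0.0008  0.0175  0.0425]
 [ 0.0351  0.0617  0.0395]
 [ 0.0466  0.0518  0.0398]
 [ 0.0483  0.0191  0.0396]]
```

View pics/c9.png

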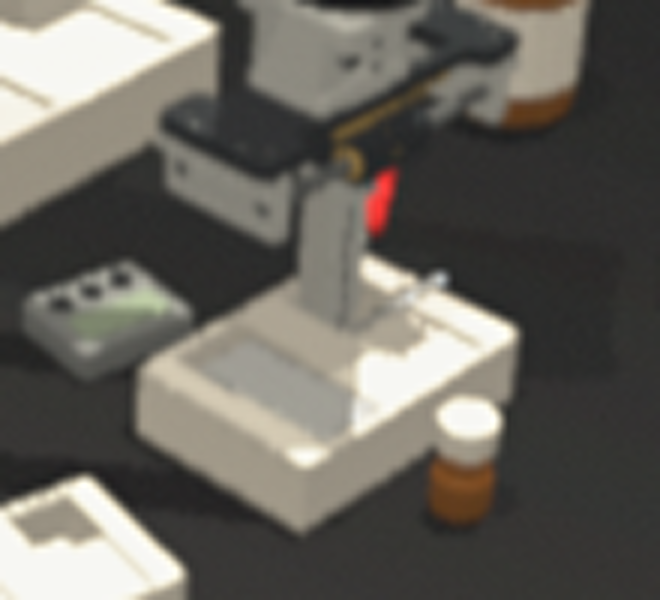

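```bash

python3 -m inch '[{"linear":[-0.02,0,-0.03],"twist":0,"gripper":0},{"linear":[-0.04,0.01,-0.05],"twist":0,"gripper":0},{"linear":[-0.04,0.01,-0.05],"twist":0,"gripper":0}]'
cat > m.py <<'E'
from h import *
import sys
n=sys.argv[1]
s=snap('scene',n);im=cv2.imread(f'pics/{n}.png')
cv2.imwrite(f'pics/{n}c.png',cv2.resize(im[150:250,290:400],None,fx=6,fy=6,interpolation=cv2.INTER_CUBIC))
R,t=cam(s);d=s['depth'];v,u=np.mgrid[180:235,330:385];K=s['mtx'];dd=d[180:235,330:385]
P=np.stack([(u-K[0,2])/K[0,0]*dd,(v-K[1,2])/K[1,1]*dd,dd],-1)@R.T+t
y=-.231;q=P[...,:2]-np.array([.558,.2247]);X=q@[np.cos(y),np.sin(y)];Y=q@[-np.sin(y),np.cos(y)]
m=(P[...,2]>.041)&(P[...,2]<.09)&(X>-.015)&(X<.05)&(Y>.01)&(Y<.065)
print(np.c_[X[m],Y[m],P[...,2][m]].round(4))
E
python3 m.py s6
```

```text
time: 4.0
tool_pos: [0.5297, 0.2685, 0.034]
ee_rot: [3.139, 0.002, 2.912]
wrist_force: [-0.7, 0.4, 6.4]
width: 0.0007
[[ 0.0155  0.0562  0.0628]
 [ 0.0158  0.0469  0.0638]
 [ 0.0168  0.0502  0.0628]
 [ 0.0182  0.0529  0.0622]
 [ 0.019   0.0385  0.0658]
 [ 0.0176  0.0449  0.0622]
 [ 0.0176  0.0496  0.0601]
 [ 0.0157  0.0343  0.0628]
 [ 0.0184  0.0351  0.0637]
 [ 0.0187  0.0394  0.0619]
 [ 0.0173  0.0234  0.0653]
 [ 0.0175  0.0277  0.0634]
 [ 0.0208  0.0279  0.0649]
 [ 0.0178  0.0188  0.0644]
 [ 0.0171  0.0242  0.0615]
 [ 0.0187  0.0265  0.0612]
 [ 0.0108  0.0193  0.0574]
 [ 0.0127  0.0213  0.0574]
 [ 0.0172  0.02    0.0602]
 [ 0.0043  0.0191  0.051 ]
 [ 0.0091  0.0175  0.0541]
 [ 0.0123  0.0178  0.0555]
 [ 0.0009  0.0194  0.0459]
 [ 0.0023  0.0222  0.0452]
 [ 0.0081  0.0191  0.0495]
 [-0.0011  0.0179  0.0422]
 [ 0.0035  0.0165  0.0451]]
```

View pics/s6c.png

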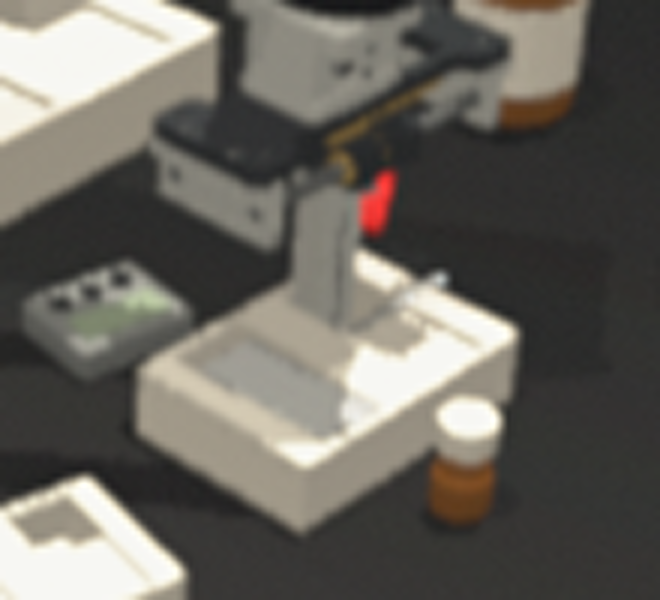

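```bash

python3 -m inch '[{"linear":[0,0,0.03],"twist":0,"gripper":0},{"linear":[0,0,0.08],"twist":0,"gripper":0},{"linear":[0,0,0.15],"twist":0,"gripper":0},{"linear":[0,0,0.15],"twist":0,"gripper":0}]'
python3 m.py s7|head -8
```

```text
time: 4.38
tool_pos: [0.5298, 0.2679, 0.049]
ee_rot: [3.14, 0.001, 2.911]
wrist_force: [-0.7, -0.1, 1.1]
width: 0.0005
[[ 0.0044  0.0543  0.0449]
 [ 0.0111  0.05    0.0501]
 [ 0.0139  0.0509  0.051 ]
 [ 0.0147  0.0545  0.0498]
 [-0.0001  0.0468  0.0428]
 [ 0.0064  0.0428  0.0478]
 [ 0.0083  0.045   0.0477]
 [ 0.0156  0.0398  0.0536]
```

View pics/s7c.png

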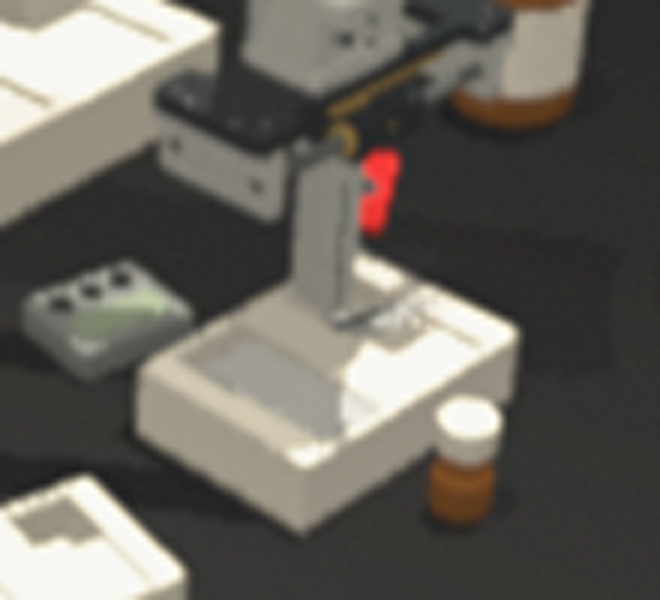

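```bash
python3 m.py s8; python3 -c "
from h import *
im=cv2.imread('pics/s8.png');cv2.imwrite('pics/s8d.png',cv2.resize(im[185:235,325:385],None,fx=12,fy=12,interpolation=cv2.INTER_CUBIC))"
```

```text
[[0.0038 0.0552 0.0442]
 [0.0104 0.0509 0.0494]
 [0.0132 0.0518 0.0503]
 [0.0163 0.0523 0.0516]
 [0.0035 0.0467 0.0446]
 [0.007  0.0467 0.0463]
 [0.0143 0.0415 0.0522]
 [0.013  0.0479 0.0486]
 [0.0172 0.0469 0.0511]
 [0.002  0.0399 0.0436]
 [0.0093 0.0349 0.0495]
 [0.0119 0.036  0.0502]
 [0.0146 0.037  0.0511]
 [0.0151 0.0408 0.0496]
 [0.0007 0.0329 0.0429]
 [0.006  0.0305 0.0466]
 [0.0131 0.0257 0.0523]
 [0.0163 0.026  0.0537]
 [0.0146 0.0329 0.0496]
 [0.0138 0.0385 0.0466]
 [0.004  0.0244 0.0451]
 [0.0099 0.0212 0.0494]
 [0.0148 0.0195 0.0526]
 [0.0139 0.0251 0.0495]
 [0.0139 0.0296 0.0475]
 [0.0022 0.0181 0.0438]
 [0.004  0.0203 0.0436]
 [0.0069 0.0211 0.0446]
 [0.013  0.0177 0.0493]
 [0.0146 0.02   0.049 ]
 [0.0078 0.0158 0.0443]
 [0.0165 0.0102 0.0412]]
```

View pics/s8d.png

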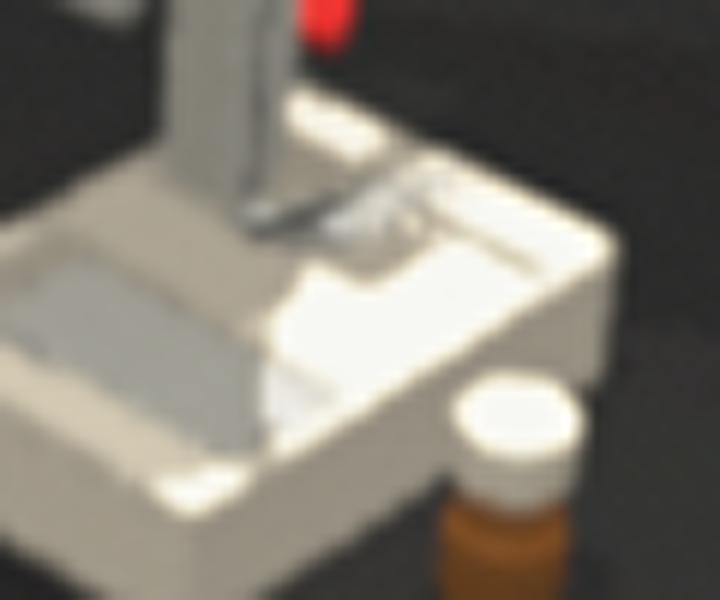

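```bash

python3 -m inch '[{"linear":[0,0,0.1],"twist":0,"gripper":0},{"linear":[0,0,0.4],"twist":0,"gripper":0},{"linear":[0,0,0.8],"twist":0,"gripper":0.6},{"linear":[0.25,-0.06,1],"twist":0,"gripper":0.6},{"linear":[0.49,-0.11,1],"twist":0,"gripper":0.6},{"linear":[0.49,-0.11,1],"twist":0,"gripper":0.6},{"linear":[0.49,-0.11,1],"twist":0,"gripper":0.6}]'
python3 m.py s9; python3 -c "
from h import *
s=snap('wrist','w3');print(s['obs']['tool_pos'],s['obs']['ee_rot'])
im=cv2.imread('pics/w3.png');cv2.imwrite('pics/w3c.png',cv2.resize(im[120:280,230:430],None,fx=4,fy=4,interpolation=cv2.INTER_CUBIC))"
```

```text
time: 5.07
tool_pos: [0.5781, 0.2563, 0.1471]
ee_rot: [-3.141, -0.002, 2.91]
wrist_force: [-0.6, 0.9, -0.5]
width: 0.0302
[[ 0.0055  0.0529  0.0461]
 [ 0.0131  0.0474  0.0522]
 [ 0.0126  0.0527  0.0496]
 [ 0.0135  0.0561  0.0485]
 [ 0.0058  0.0437  0.0471]
 [ 0.0091  0.0438  0.0486]
 [ 0.0155  0.0399  0.0535]
 [ 0.0141  0.0464  0.0498]
 [ 0.0163  0.0481  0.0501]
 [ 0.002   0.0399  0.0436]
 [ 0.0087  0.0356  0.0489]
 [ 0.0134  0.034   0.0519]
 [ 0.0141  0.0376  0.0506]
 [ 0.0156  0.0402  0.0501]
 [-0.0026  0.0326  0.0414]
 [ 0.001   0.0325  0.0432]
 [ 0.0039  0.0332  0.0443]
 [ 0.0121  0.0271  0.0511]
 [ 0.0127  0.0308  0.0496]
 [ 0.0131  0.0348  0.048 ]
 [ 0.0186  0.0321  0.052 ]
 [ 0.0062  0.0216  0.0475]
 [ 0.0086  0.0229  0.048 ]
 [ 0.014   0.0205  0.0518]
 [ 0.0151  0.0235  0.0509]
 [ 0.0172  0.0252  0.0512]
 [ 0.0006  0.0201  0.042 ]
 [ 0.0073  0.0161  0.0472]
 [ 0.0108  0.016   0.049 ]
 [ 0.0133  0.0173  0.0496]
 [ 0.0159  0.0183  0.0504]
 [ 0.0066  0.0174  0.0429]]
[0.5771541  0.25651262 0.14640212] [-3.14055029e+00 -2.94464740e-03  2.91093314e+00]
```

View pics/s9c.png

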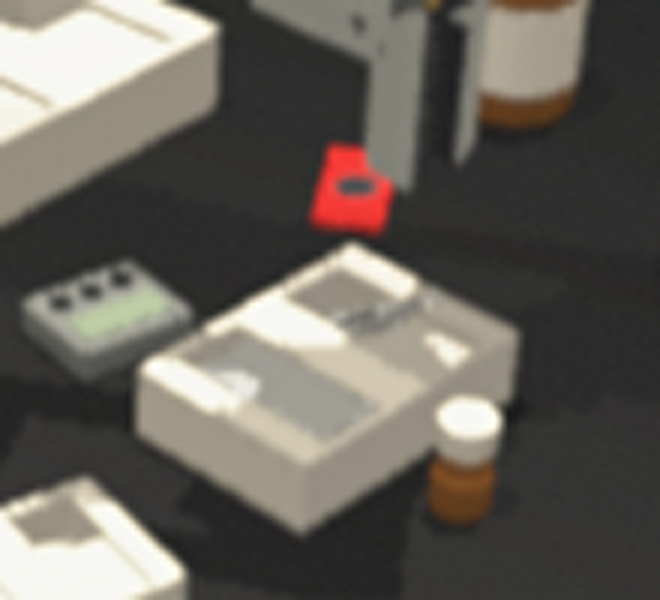

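View pics/w3c.png

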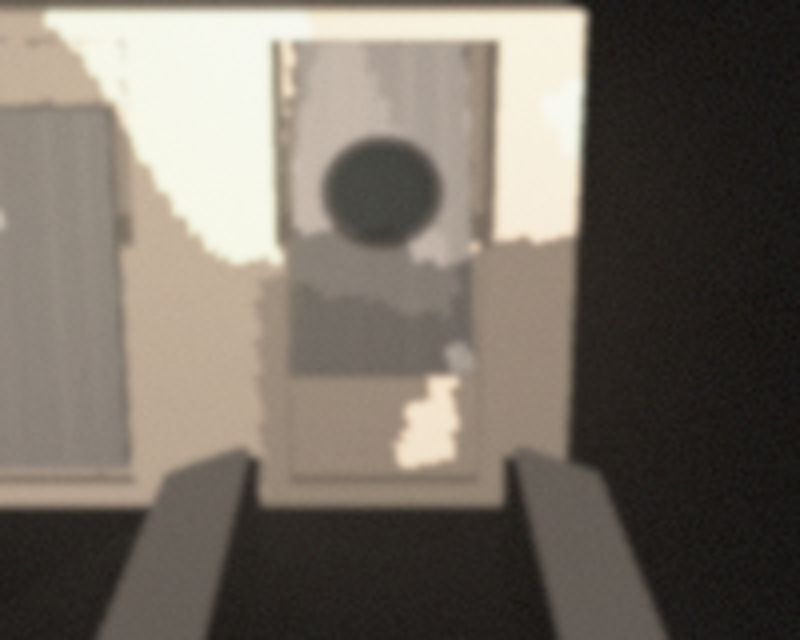

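```bash
python3 -c "
from h import *
s=load('w3')
y=-.231
def T(p):
  q=p[:2]-np.array([.558,.2247]);return (q@[np.cos(y),np.sin(y)]).round(4),(q@[-np.sin(y),np.cos(y)]).round(4)
for c,z in [((290,376),.053),((465,376),.053),((380,376),.053),((385,507),.037),((280,245),.037),((585,8),.037),((382,190),.03)]:
  p=onplane(s,c[0]/4+230-.4,c[1]/4+120-.4,z);print(c,p.round(4),T(p), bydepth(s,c[0]/4+230,c[1]/4+119).round(4))
print(robot.get_obs()['width'])
"
```

```text
(290, 376) [0.5779 0.2382 0.053 ] (np.float64(0.0162), np.float64(0.0177)) [0.578  0.2384 0.0512]
(465, 376) [0.5855 0.271  0.053 ] (np.float64(0.0162), np.float64(0.0514)) [0.5861 0.2714 0.0501]
(380, 376) [0.5818 0.2551 0.053 ] (np.float64(0.0162), np.float64(0.035)) [0.5822 0.2553 0.0505]
(385, 507) [0.6157 0.2482 0.037 ] (np.float64(0.0508), np.float64(0.0361)) [0.6156 0.2486 0.0361]
(280, 245) [0.5558 0.2407 0.037 ] (np.float64(-0.0058), np.float64(0.0151)) [0.5565 0.2405 0.0318]
(585, 8) [0.5242 0.3086 0.037 ] (np.float64(-0.0521), np.float64(0.0739)) [ 5.273e-01  3.137e-01 -3.000e-04]
(382, 190) [0.5509 0.2627 0.03  ] (np.float64(-0.0156), np.float64(0.0354)) [0.5507 0.2631 0.0287]
0.03818848978060633
```

```bash

python3 -m inch '[{"linear":[0.0,0,-0.2],"twist":0,"gripper":0.6},{"linear":[0,0,-0.4],"twist":0,"gripper":0.6},{"linear":[0,0,-0.6],"twist":0,"gripper":0.6},{"linear":[0,0,-0.75],"twist":0,"gripper":0.6},{"linear":[0,0,-0.82],"twist":0,"gripper":0.6},{"linear":[0,0,-0.82],"twist":0,"gripper":0.6}]'
python3 m.py s10 >/dev/null; python3 -c "
from h import *
s=snap('wrist','w4');print(s['obs']['tool_pos'],s['obs']['ee_rot'],s['obs']['width'])
im=cv2.imread('pics/w4.png');cv2.imwrite('pics/w4c.png',cv2.resize(im[120:320,230:430],None,fx=3,fy=3,interpolation=cv2.INTER_CUBIC))"
```

```text
time: 5.67
tool_pos: [0.5753, 0.2564, 0.0623]
ee_rot: [-3.138, -0.006, 2.912]
wrist_force: [-1.0, 0.2, 0.4]
width: 0.0567
[0.5765641  0.25671592 0.06426517] [-3.14010509e+00 -2.80505487e-03  2.91189635e+00] 0.05649718522155033
```

View pics/s10c.png

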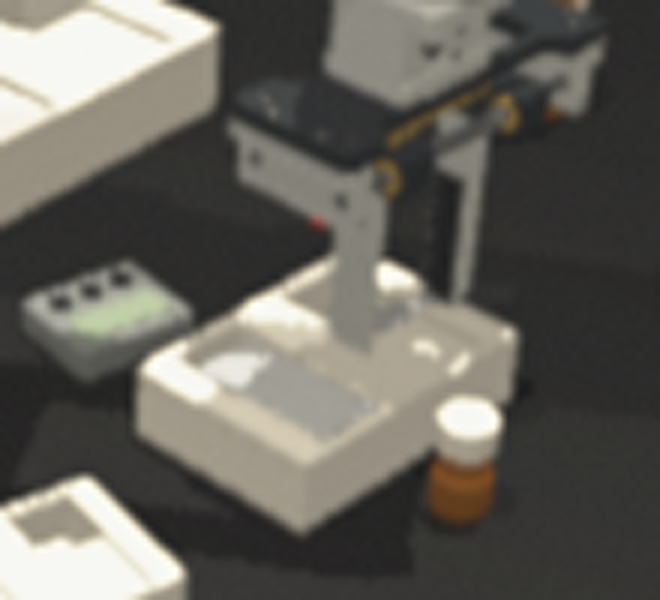

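View pics/w4c.png

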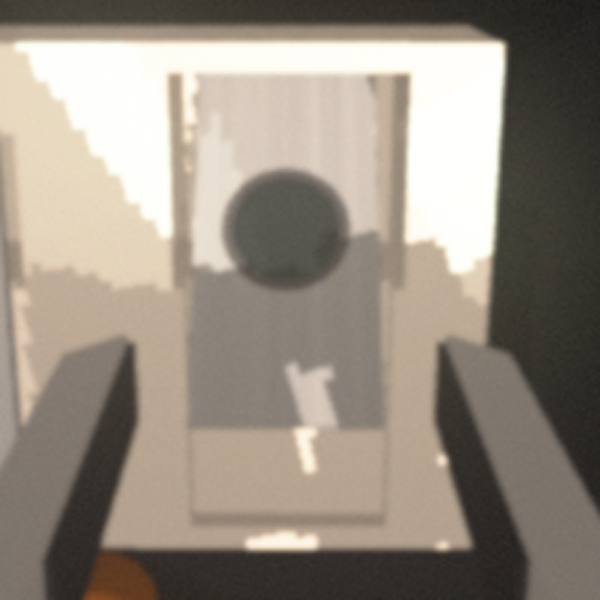

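```bash

python3 -m inch '[{"linear":[0.02,0,0.01],"twist":0,"gripper":0.6},{"linear":[0.02,0,0.01],"twist":0,"gripper":0},{"linear":[0.02,0,0.01],"twist":0,"gripper":0},{"linear":[0.02,0,0.01],"twist":0,"gripper":0},{"linear":[0.02,0,0.01],"twist":0,"gripper":0},{"linear":[0.02,0,0.01],"twist":0,"gripper":0},{"linear":[0.02,0,0.01],"twist":0,"gripper":0}]'
python3 -c "
from h import *
s=snap('wrist','w5');print(s['obs']['tool_pos'],s['obs']['ee_rot'],s['obs']['width'])
im=cv2.imread('pics/w5.png');cv2.imwrite('pics/w5c.png',cv2.resize(im[120:320,230:430],None,fx=3,fy=3,interpolation=cv2.INTER_CUBIC))"
```

```text
time: 6.35
tool_pos: [0.5805, 0.2568, 0.0671]
ee_rot: [3.141, 0.001, 2.911]
wrist_force: [0.6, -0.1, 1.9]
width: 0.0345
[0.58050212 0.2567602  0.06711229] [3.14093811e+00 1.13688444e-03 2.91122935e+00] 0.034522059054598514
```

View pics/w5c.png

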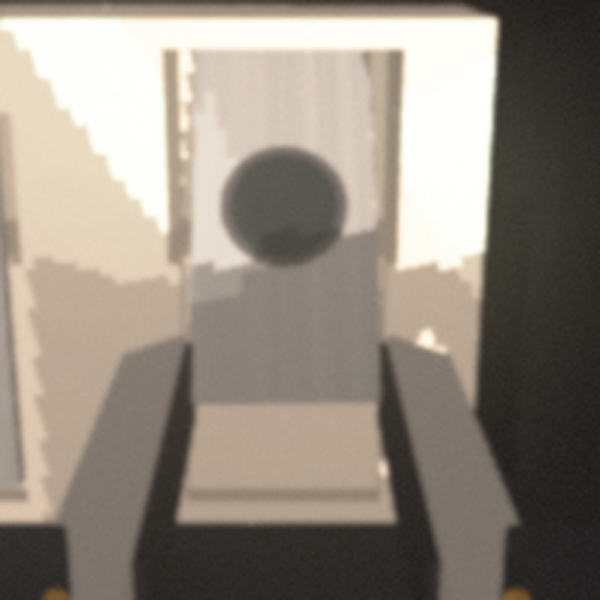

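```bash

python3 -m inch '[{"linear":[0,0,0.05],"twist":0,"gripper":0},{"linear":[0,0,0.15],"twist":0,"gripper":0},{"linear":[0,0,0.3],"twist":0,"gripper":0},{"linear":[0,0,0.45],"twist":0,"gripper":0},{"linear":[0,0,0.6],"twist":0,"gripper":0},{"linear":[0,0,0.6],"twist":0,"gripper":0}]'
python3 m.py s11 >/dev/null;python3 -c "
from h import *
s=snap('wrist','w6');print(s['obs']['tool_pos'],s['obs']['ee_rot'],s['obs']['width'])
im=cv2.imread('pics/w6.png');cv2.imwrite('pics/w6c.png',cv2.resize(im[120:320,230:430],None,fx=3,fy=3,interpolation=cv2.INTER_CUBIC))"
```

```text
time: 6.9
tool_pos: [0.5819, 0.2575, 0.1311]
ee_rot: [3.138, 0.006, 2.911]
wrist_force: [0.4, -0.5, -0.5]
width: 0.0348
[0.58122459 0.25717567 0.12920833] [3.13898651 0.00388996 2.9113769 ] 0.034482736112014675
```

View pics/s11c.png

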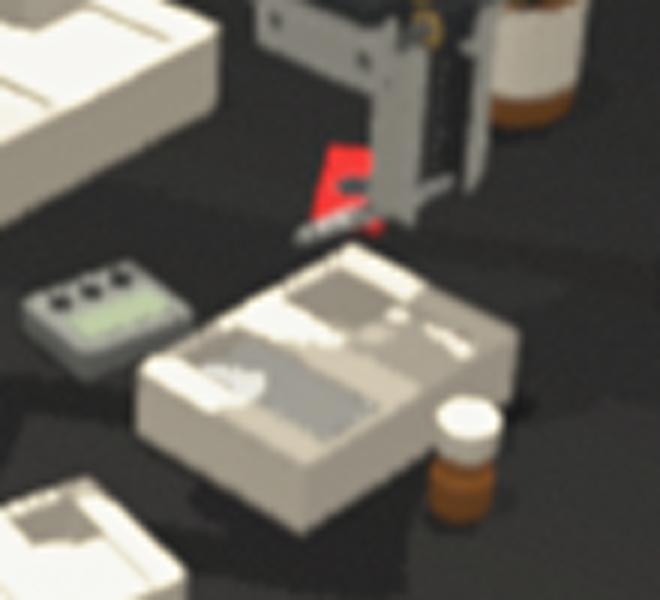

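View pics/w6c.png

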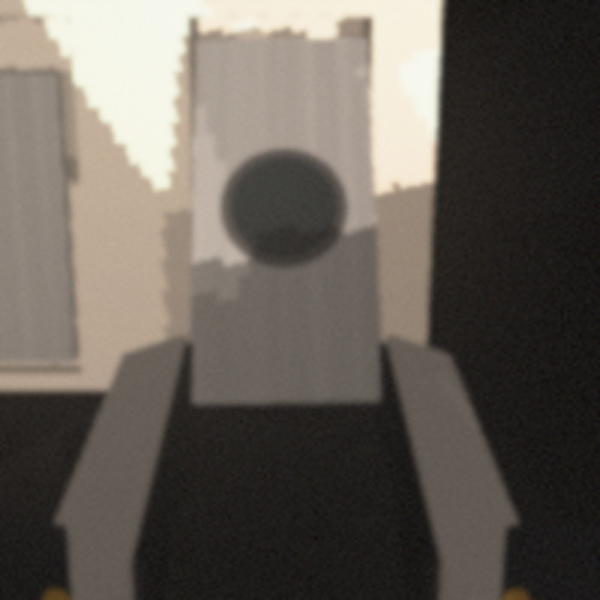

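```bash
cat > e.py <<'E'
from h import *
def pts(s,near,far,half,off=(230,120),k=3):
  from scipy.spatial.transform import Rotation as Ro
  R=Ro.from_euler('xyz',s['obs']['ee_rot']).as_matrix();o=np.array(s['obs']['tool_pos'])
  for nm,c in [('near',near),('win',((near[0]+far[0])/2,(near[1]+far[1])/2)),('far',far)]:
    p=bydepth(s,c[0]/k+off[0],c[1]/k+off[1]);print(nm,p.round(4),'tool',((p-o)@R).round(4))
E
python3 -c "
from e import *
s=load('w6');pts(s,(285,396),(280,44),0)
for c in [(285,396),(285,340),(285,290),(280,130),(280,90),(280,44)]: print(bydepth(s,c[0]/3+230,c[1]/3+120).round(4))
"
```

```text
near [0.582  0.2571 0.1132] tool [-0.0007  0.0001  0.016 ]
win [0.5552 0.2629 0.0919] tool [ 0.0268 -0.0004  0.0372]
far [0.5242 0.2697 0.0703] tool [ 0.0586 -0.001   0.0587]
[0.582  0.2571 0.1132]
[0.5743 0.2589 0.1058]
[0.5657 0.2609 0.1024]
[0.5397 0.2661 0.0813]
[0.5328 0.2677 0.0749]
[0.5242 0.2697 0.0703]
```

```bash

python3 -m inch '[{"linear":[0,-0.05,0.3],"twist":0,"gripper":0},{"linear":[0,-0.3,0.6],"twist":0.05,"gripper":0},{"linear":[0,-0.6,0.9],"twist":0.1,"gripper":0},{"linear":[-0.05,-1,1],"twist":0.15,"gripper":0}]'
python3 -m inch '[{"linear":[0,-0.35,0.1],"twist":0.05,"gripper":0},{"linear":[0,-0.7,0.2],"twist":0.1,"gripper":0},{"linear":[-0.05,-1,0.2],"twist":0.14,"gripper":0}]'
python3 -m inch '[{"linear":[0,-0.35,0],"twist":0.05,"gripper":0},{"linear":[0,-0.7,0],"twist":0.1,"gripper":0},{"linear":[-0.05,-1,0],"twist":0.14,"gripper":0}]'
python3 -m inch '[{"linear":[0,-0.35,0],"twist":0,"gripper":0},{"linear":[0,-0.7,0],"twist":0,"gripper":0},{"linear":[-0.05,-1,0],"twist":0,"gripper":0}]'
python3 -m inch '[{"linear":[0,-0.2,0],"twist":0,"gripper":0},{"linear":[0,-0.44,0],"twist":0,"gripper":0},{"linear":[0,-0.44,0],"twist":0,"gripper":0},{"linear":[0,-0.44,0],"twist":0,"gripper":0},{"linear":[0,-0.44,0],"twist":0,"gripper":0}]'
python3 -c "
from h import *
s=snap('wrist','w7');print(s['obs']['tool_pos'],s['obs']['ee_rot'],s['obs']['width'])
snap('scene','s12')"
```

```text
time: 7.33
tool_pos: [0.5764, 0.1582, 0.2297]
ee_rot: [3.139, 0.005, 3.074]
wrist_force: [2.0, -0.5, -0.1]
width: 0.0346
time: 7.58
tool_pos: [0.5706, 0.055, 0.2474]
ee_rot: [-3.141, 0.002, -3.067]
wrist_force: [-0.3, -0.1, -0.5]
width: 0.035
time: 7.83
tool_pos: [0.5646, -0.0449, 0.2445]
ee_rot: [3.141, -0.003, -2.92]
wrist_force: [0.6, 0.3, -0.1]
width: 0.0349
time: 8.08
tool_pos: [0.5595, -0.1448, 0.2443]
ee_rot: [3.14, -0.003, -2.922]
wrist_force: [-0.2, -0.0, -0.1]
width: 0.0347
time: 8.5
tool_pos: [0.5598, -0.1861, 0.2451]
ee_rot: [3.139, -0.002, -2.921]
wrist_force: [0.2, 0.5, -0.4]
width: 0.0345
[ 0.55979046 -0.18607519  0.24514643] [ 3.13941330e+00 -1.55935843e-03 -2.92142251e+00] 0.03451287722506709
```

View pics/w7.png

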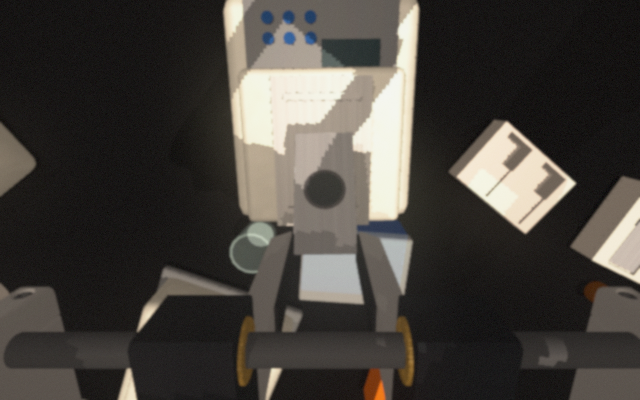

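View pics/s12.png

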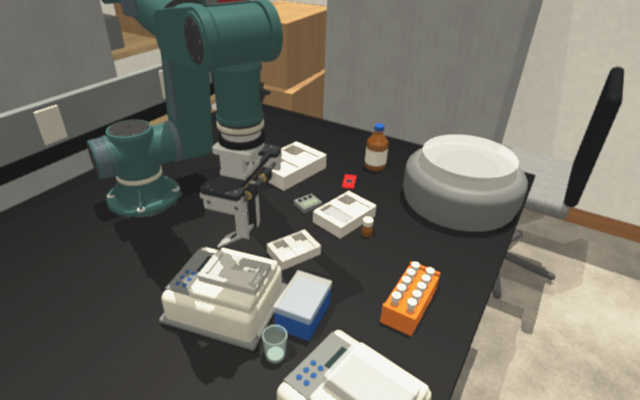

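```bash
python3 -c "
from h import *
im=cv2.imread('pics/w7.png');cv2.imwrite('pics/w7c.png',cv2.resize(im[60:240,225:425],None,fx=3.3,fy=3.3,interpolation=cv2.INTER_CUBIC))
im=cv2.imread('pics/scene0.png');a=cv2.resize(im[240:310,180:290],None,fx=7,fy=7,interpolation=cv2.INTER_CUBIC)
a=np.clip((a.astype(float)-120)*1.9,0,255).astype(np.uint8);cv2.imwrite('pics/s0c.png',a)
im=cv2.imread('pics/top0.png');a=cv2.resize(im[150:235,395:485],None,fx=7,fy=7,interpolation=cv2.INTER_CUBIC)
a=np.clip((a.astype(float)-150)*2.4,0,255).astype(np.uint8);cv2.imwrite('pics/t0c.png',a)
"
```

```text
(no output)
```

View pics/w7c.png

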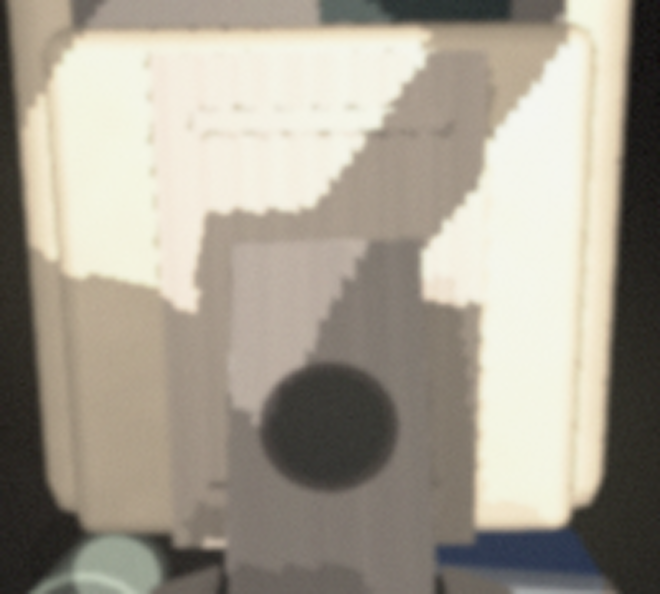

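View pics/s0c.png

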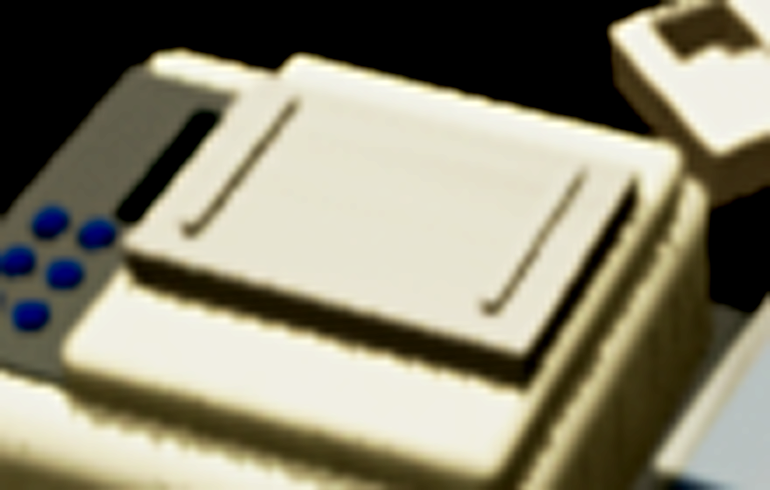

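View pics/t0c.png

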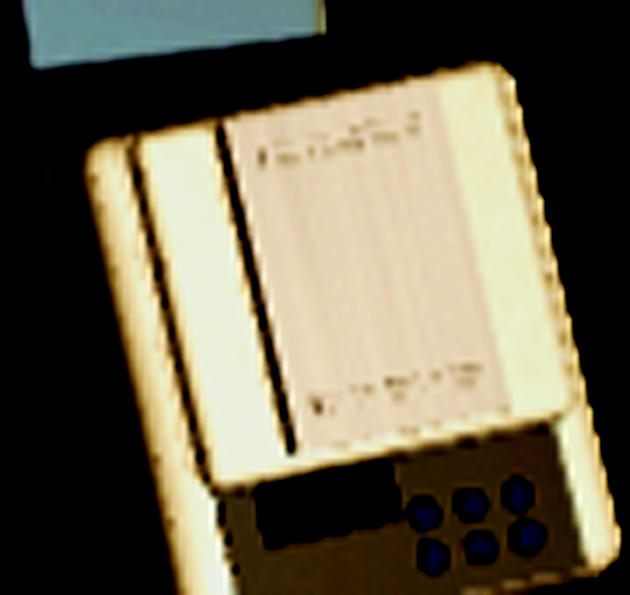

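```bash
python3 -c "
from h import *
def q(f,pts,k,off,z):
  s=load(f);return np.array([onplane(s,p[0]/k+off[0]-.4,p[1]/k+off[1]-.4,z) for p in pts])
for f,pts,k,off in [('top0',[(230,118),(440,85),(508,410),(298,450)],7,(395,150)),('scene0',[(632,180),(525,355),(126,243),(250,92)],7,(180,240))]:
  C=q(f,pts,k,off,.12);print(f,C.round(4)[:,:2].tolist(),[round(np.linalg.norm(C[i]-C[i-1]),4) for i in range(4)],C.mean(0).round(4))
  a=C[0]+C[1]-C[2]-C[3];print('yaw',np.arctan2(a[1],a[0]))
# wrist: block far end line and rail
C=q('w7',[(160,52),(490,52)],3.3,(225,60),.12);print('-x end',C.round(4))
C=q('w7',[(160,300),(480,305),(170,540),(475,540)],3.3,(225,60),.12);print('sides,+x end',C.round(4))
C=q('w7',[(195,130),(450,130)],3.3,(225,60),.12);print('rail inner @.12',C.round(4)); print('rail .125',q('w7',[(195,109),(450,109),(195,130),(450,130)],3.3,(225,60),.125).round(4))
C=q('scene0',[(190,235),(297,100),(490,310),(585,170)],7,(180,240),.12);print('scene rail shadows',C.round(4))
print(cam(load('w7'))[1])
"
```

```text
top0 [[0.5786, -0.1459], [0.5924, -0.2226], [0.4742, -0.2474], [0.4581, -0.1711]] [np.float64(0.1232), np.float64(0.078), np.float64(0.1208), np.float64(0.078)] [ 0.5258 -0.1967  0.12  ]
yaw 0.2062892115816466
scene0 [[0.5776, -0.1481], [0.5946, -0.2205], [0.4732, -0.2466], [0.4585, -0.1786]] [np.float64(0.123), np.float64(0.0744), np.float64(0.1241), np.float64(0.0696)] [ 0.526  -0.1985  0.12  ]
yaw 0.23118251411327376
-x end [[ 0.4735 -0.2467  0.12  ]
 [ 0.4565 -0.171   0.12  ]]
sides,+x end [[ 0.531  -0.2363  0.12  ]
 [ 0.5148 -0.1581  0.12  ]
 [ 0.5932 -0.2224  0.12  ]
 [ 0.5756 -0.1435  0.12  ]]
rail inner @.12 [[ 0.4891 -0.2354  0.12  ]
 [ 0.4757 -0.1758  0.12  ]]
rail .125 [[ 0.4843 -0.2357  0.125 ]
 [ 0.4712 -0.1775  0.125 ]
 [ 0.4889 -0.2348  0.125 ]
 [ 0.4758 -0.1763  0.125 ]]
scene rail shadows [[ 0.4861 -0.2345  0.12  ]
 [ 0.4727 -0.1738  0.12  ]
 [ 0.5759 -0.2121  0.12  ]
 [ 0.5636 -0.1521  0.12  ]]
[ 0.48081101 -0.20423708  0.40206959]
```

```bash

python3 -c "
from e import *
s=load('w7');pts(s,(325,250),(323,136),0,(0,0),1)"
python3 -m inch '[{"linear":[-0.08,-0.03,-0.2],"twist":0,"gripper":0},{"linear":[-0.15,-0.05,-0.4],"twist":0,"gripper":0},{"linear":[-0.15,-0.05,-0.5],"twist":0,"gripper":0},{"linear":[-0.15,-0.05,-0.55],"twist":0,"gripper":0},{"linear":[-0.15,-0.05,-0.55],"twist":0,"gripper":0}]'
python3 -c "
from h import *
s=snap('scene','s13');im=cv2.imread('pics/s13.png')
cv2.imwrite('pics/s13c.png',cv2.resize(im[200:320,170:290],None,fx=5,fy=5,interpolation=cv2.INTER_CUBIC))"
```

```text
near [ 0.5598 -0.1862  0.228 ] tool [ 0.     -0.0002  0.0171]
win [ 0.5332 -0.1928  0.2089] tool [ 0.0274 -0.0008  0.0363]
far [ 0.5037 -0.2     0.1846] tool [ 0.0577 -0.0015  0.0607]
time: 9.02
tool_pos: [0.5449, -0.1907, 0.19]
ee_rot: [3.14, -0.002, -2.92]
wrist_force: [-0.7, 1.4, -0.6]
width: 0.0349
```

View pics/s13c.png

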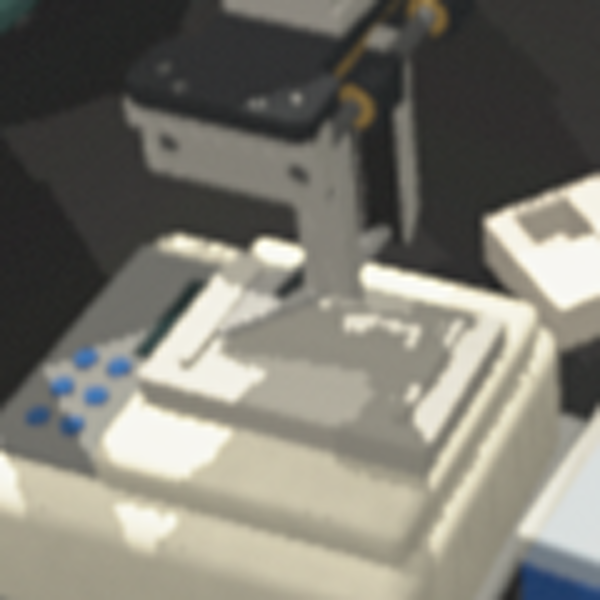

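```bash

python3 -m inch '[{"linear":[0,0,-0.02],"twist":0,"gripper":0},{"linear":[0,0,-0.04],"twist":0,"gripper":0},{"linear":[0,0,-0.04],"twist":0,"gripper":0},{"linear":[0,0,-0.04],"twist":0,"gripper":0}]'
python3 -m inch '[{"linear":[0,0,-0.01],"twist":0,"gripper":0},{"linear":[0,0,-0.02],"twist":0,"gripper":0},{"linear":[0,0,-0.02],"twist":0,"gripper":0},{"linear":[0,0,-0.02],"twist":0,"gripper":0}]'
python3 -m inch '[{"linear":[0.01,0,-0.01],"twist":0,"gripper":0},{"linear":[0.02,0.01,-0.03],"twist":0,"gripper":0},{"linear":[0.02,0.01,-0.03],"twist":0,"gripper":0}]'
```

```text
time: 9.4
tool_pos: [0.5454, -0.1919, 0.1879]
ee_rot: [-3.141, 0.001, -2.922]
wrist_force: [-0.6, -0.1, 0.3]
width: 0.0351
time: 9.73
tool_pos: [0.5451, -0.1918, 0.1853]
ee_rot: [3.141, -0.0, -2.922]
wrist_force: [0.5, -0.2, -0.9]
width: 0.0344
time: 9.98
tool_pos: [0.5473, -0.1906, 0.182]
ee_rot: [3.141, -0.0, -2.921]
wrist_force: [-0.2, 0.1, -0.2]
width: 0.0347
```

```bash

python3 -m inch '[{"linear":[0.01,0,-0.02],"twist":0,"gripper":0},{"linear":[0.02,0,-0.04],"twist":0,"gripper":0},{"linear":[0.02,0,-0.04],"twist":0,"gripper":0}]'
python3 -c "
from h import *
s=snap('wrist','w8');print(s['obs']['tool_pos'])
im=cv2.imread('pics/w8.png');cv2.imwrite('pics/w8c.png',cv2.resize(im[60:280,225:425],None,fx=3,fy=3,interpolation=cv2.INTER_CUBIC))
for v in range(120,262,12): print(v,bydepth(s,325,v).round(4),bydepth(s,280,v).round(4))
"
```

```text
time: 10.23
tool_pos: [0.5495, -0.1906, 0.1782]
ee_rot: [3.141, 0.001, -2.921]
wrist_force: [0.8, 0.1, 1.8]
width: 0.0348
[ 0.54948241 -0.1906048   0.17820502]
120 [ 0.4836 -0.2056  0.1197] [ 0.4896 -0.2325  0.1199]
132 [ 0.4902 -0.2041  0.1243] [ 0.4966 -0.231   0.121 ]
144 [ 0.4967 -0.2026  0.1286] [ 0.5039 -0.2298  0.1203]
156 [ 0.503  -0.2012  0.1333] [ 0.5113 -0.2284  0.1203]
168 [ 0.5094 -0.1998  0.1365] [ 0.5192 -0.2271  0.1191]
180 [ 0.5157 -0.1984  0.1399] [ 0.5269 -0.2256  0.1192]
192 [ 0.5219 -0.197   0.143 ] [ 0.5346 -0.2241  0.1198]
204 [ 0.5273 -0.1958  0.1487] [ 0.5425 -0.2226  0.1204]
216 [ 0.5336 -0.1943  0.1508] [ 0.5504 -0.221   0.1211]
228 [ 0.5391 -0.1931  0.1551] [ 0.5594 -0.2196  0.1194]
240 [ 0.5449 -0.1918  0.1581] [ 0.5463 -0.2159  0.1672]
252 [ 0.5504 -0.1906  0.1616] [ 0.5454 -0.214   0.1828]
```

View pics/w8c.png

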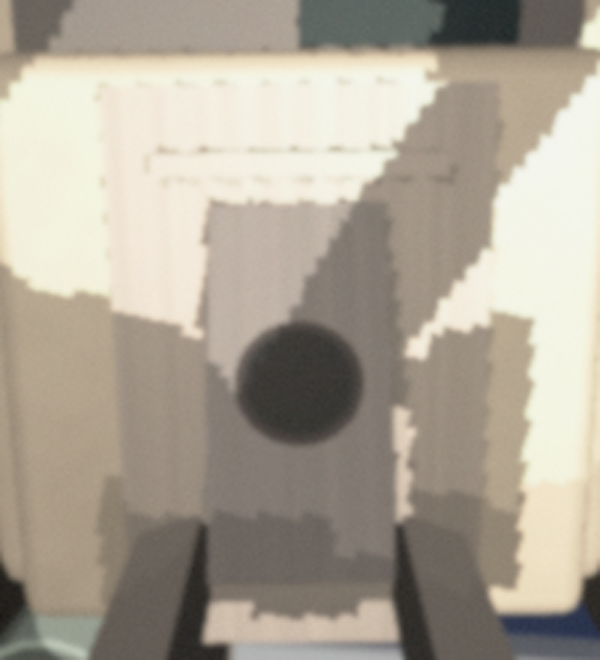

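```bash

python3 -m inch '[{"linear":[0.015,0.003,-0.03],"twist":0,"gripper":0},{"linear":[0.03,0.007,-0.06],"twist":0,"gripper":0},{"linear":[0.045,0.01,-0.09],"twist":0,"gripper":0},{"linear":[0.045,0.01,-0.09],"twist":0,"gripper":0}]'
python3 -m inch '[{"linear":[0.01,0.003,-0.03],"twist":0,"gripper":0},{"linear":[0.025,0.006,-0.07],"twist":0,"gripper":0},{"linear":[0.034,0.008,-0.1],"twist":0,"gripper":0},{"linear":[0.034,0.008,-0.1],"twist":0,"gripper":0}]'
python3 -c "
from h import *
s=snap('wrist','w9');print(s['obs']['tool_pos'])
im=cv2.imread('pics/w9.png');cv2.imwrite('pics/w9c.png',cv2.resize(im[60:280,225:425],None,fx=3,fy=3,interpolation=cv2.INTER_CUBIC))
for v in range(100,262,12): print(v,bydepth(s,325,v).round(4))
"
```

```text
time: 10.62
tool_pos: [0.554, -0.1898, 0.1688]
ee_rot: [-3.142, 0.0, -2.921]
wrist_force: [1.9, 0.6, 1.8]
width: 0.0348
time: 10.95
tool_pos: [0.5569, -0.1889, 0.1583]
ee_rot: [3.141, -0.001, -2.921]
wrist_force: [0.8, -0.6, 1.2]
width: 0.035
[ 0.55692588 -0.18885782  0.15830593]
100 [ 0.4792 -0.2065  0.1237]
112 [ 0.4855 -0.2051  0.1195]
124 [ 0.4916 -0.2037  0.1231]
136 [ 0.4976 -0.2023  0.1265]
148 [ 0.5038 -0.2009  0.1275]
160 [ 0.5102 -0.1995  0.1278]
172 [ 0.5163 -0.1981  0.1305]
184 [ 0.5223 -0.1968  0.1328]
196 [ 0.5286 -0.1954  0.1341]
208 [ 0.5351 -0.1939  0.1348]
220 [ 0.5412 -0.1926  0.1371]
232 [ 0.5474 -0.1912  0.1388]
244 [ 0.554  -0.1897  0.1398]
256 [ 0.5683 -0.1865  0.1248]
```

View pics/w9c.png

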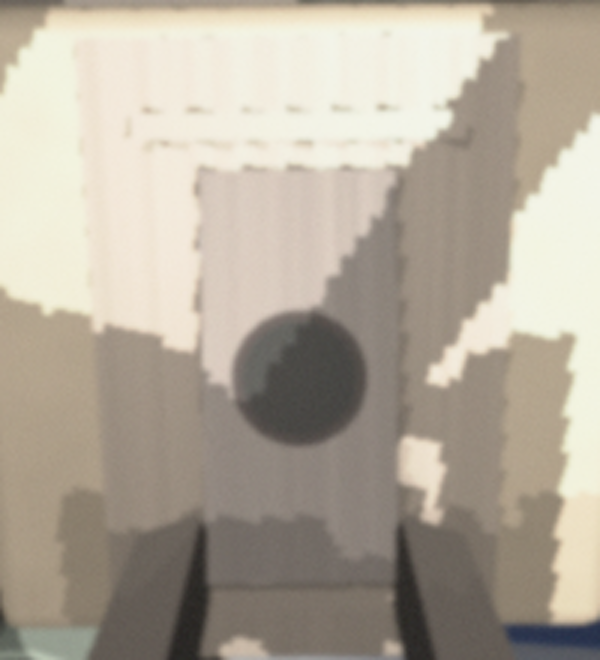

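```bash

python3 -m inch '[{"linear":[0.01,0.002,-0.03],"twist":0,"gripper":0},{"linear":[0.015,0.004,-0.07],"twist":0,"gripper":0},{"linear":[0.02,0.004,-0.1],"twist":0,"gripper":0},{"linear":[0.022,0.005,-0.13],"twist":0,"gripper":0},{"linear":[0.022,0.005,-0.13],"twist":0,"gripper":0}]'
python3 -m inch '[{"linear":[0,0,-0.01],"twist":0,"gripper":0},{"linear":[0,0,-0.02],"twist":0,"gripper":0},{"linear":[0,0,-0.02],"twist":0,"gripper":0}]'
python3 -c "
from h import *
s=snap('wrist','w10');print(s['obs']['tool_pos'])
for v in range(100,262,12): print(v,bydepth(s,325,v).round(4))
s=snap('scene','s14');im=cv2.imread('pics/s14.png')
cv2.imwrite('pics/s14c.png',cv2.resize(im[200:320,170:290],None,fx=5,fy=5,interpolation=cv2.INTER_CUBIC))
"
```

```text
time: 11.42
tool_pos: [0.5586, -0.1885, 0.1454]
ee_rot: [3.141, -0.002, -2.922]
wrist_force: [-0.7, -0.6, 0.4]
width: 0.0352
time: 11.67
tool_pos: [0.5586, -0.1886, 0.1445]
ee_rot: [3.141, -0.001, -2.922]
wrist_force: [-3.5, -0.1, 2.5]
width: 0.0353
[ 0.55864144 -0.18863064  0.14451888]
100 [ 0.4808 -0.2063  0.1244]
112 [ 0.4867 -0.2049  0.119 ]
124 [ 0.4922 -0.2037  0.1241]
136 [ 0.498  -0.2024  0.1251]
148 [ 0.5041 -0.201   0.1239]
160 [ 0.5102 -0.1997  0.1244]
172 [ 0.5163 -0.1983  0.1249]
184 [ 0.5223 -0.197   0.1261]
196 [ 0.5289 -0.1955  0.1255]
208 [ 0.5356 -0.194   0.1249]
220 [ 0.5422 -0.1925  0.1254]
232 [ 0.5489 -0.191   0.1258]
244 [ 0.5553 -0.1896  0.127 ]
256 [ 0.5658 -0.1872  0.1198]
```

View pics/s14c.png

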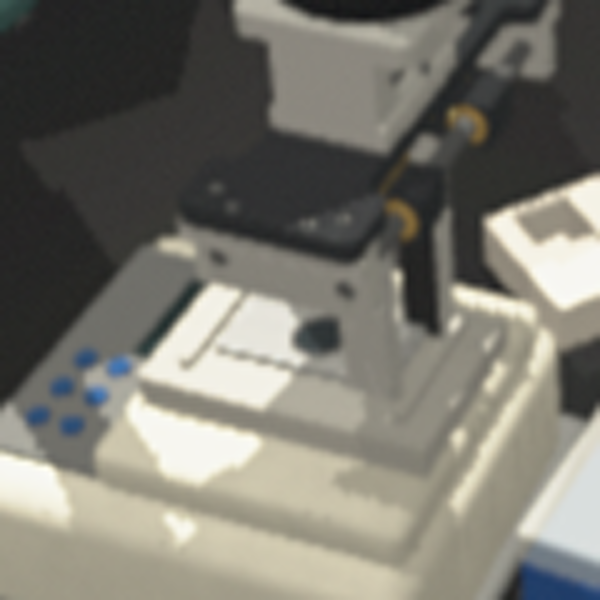

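```bash

python3 -m inch '[{"linear":[0,0,0],"twist":0,"gripper":0.39},{"linear":[0,0,0],"twist":0,"gripper":0.40},{"linear":[0,0,0],"twist":0,"gripper":0.41},{"linear":[0,0,0],"twist":0,"gripper":0.45},{"linear":[0,0,0],"twist":0,"gripper":0.5},{"linear":[0,0,0],"twist":0,"gripper":0.55}]'
python3 -c "
from h import *
s=snap('wrist','w11');print(s['obs']['tool_pos'],s['obs']['wrist_force'])
for v in range(100,262,12): print(v,bydepth(s,325,v).round(4))
im=cv2.imread('pics/w11.png');cv2.imwrite('pics/w11c.png',cv2.resize(im[60:280,225:425],None,fx=3,fy=3,interpolation=cv2.INTER_CUBIC))
"
```

```text
time: 12.27
tool_pos: [0.5587, -0.1894, 0.1438]
ee_rot: [-3.141, -0.002, -2.922]
wrist_force: [-3.5, -3.6, 0.7]
width: 0.0501
[ 0.55870433 -0.18937831  0.14376991] [-3.51196749 -3.58162079  0.68149387]
100 [ 0.4809 -0.207   0.1246]
112 [ 0.4867 -0.2057  0.1188]
124 [ 0.4923 -0.2044  0.1239]
136 [ 0.4981 -0.2031  0.124 ]
148 [ 0.5042 -0.2018  0.123 ]
160 [ 0.5102 -0.2004  0.1239]
172 [ 0.5163 -0.1991  0.1241]
184 [ 0.5227 -0.1976  0.1241]
196 [ 0.5288 -0.1963  0.1253]
208 [ 0.5362 -0.1946  0.1226]
220 [ 0.5426 -0.1932  0.1235]
232 [ 0.5495 -0.1916  0.1235]
244 [ 0.5565 -0.1901  0.1236]
256 [ 0.5651 -0.1882  0.1206]
```

View pics/w11c.png

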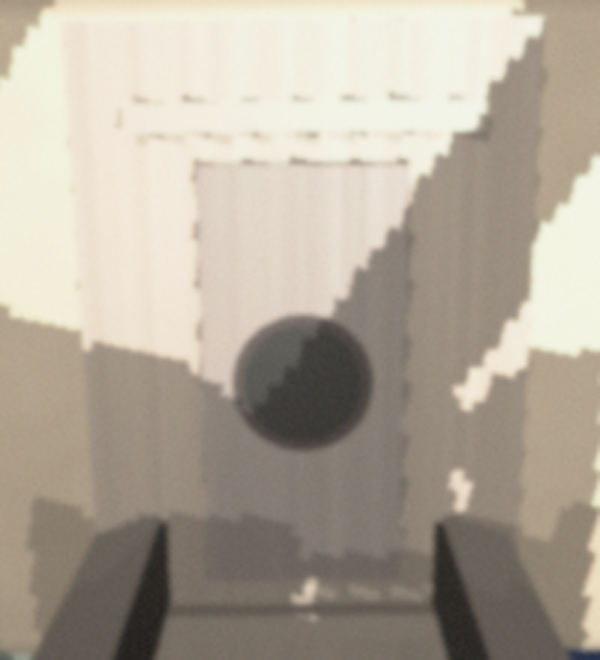

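```bash

python3 -m inch '[{"linear":[0,0,0.05],"twist":0,"gripper":0.55},{"linear":[0,0,0.2],"twist":0,"gripper":0.55},{"linear":[0,0,0.6],"twist":0,"gripper":0.55},{"linear":[0,0,1],"twist":0,"gripper":0.55},{"linear":[0.3,0.05,1],"twist":0,"gripper":0.55},{"linear":[0.5,0.1,1],"twist":0,"gripper":0.55},{"linear":[0.5,0.1,1],"twist":0,"gripper":0.55},{"linear":[0.5,0.1,1],"twist":0,"gripper":0.55}]'
python3 -c "
from h import *
s=snap('wrist','w12');print(s['obs']['tool_pos'],s['obs']['wrist_force'])
im=cv2.imread('pics/w12.png');cv2.imwrite('pics/w12c.png',cv2.resize(im[40:260,225:425],None,fx=3,fy=3,interpolation=cv2.INTER_CUBIC))
snap('scene','s15');snap('top','t15')"
```

```text
time: 12.98
tool_pos: [0.61, -0.1774, 0.2434]
ee_rot: [3.14, -0.0, -2.92]
wrist_force: [-0.1, -0.6, 0.3]
width: 0.0516
[ 0.60999424 -0.17744315  0.24343563] [-0.05272815 -0.55155302  0.31107186]
```

View pics/w12c.png

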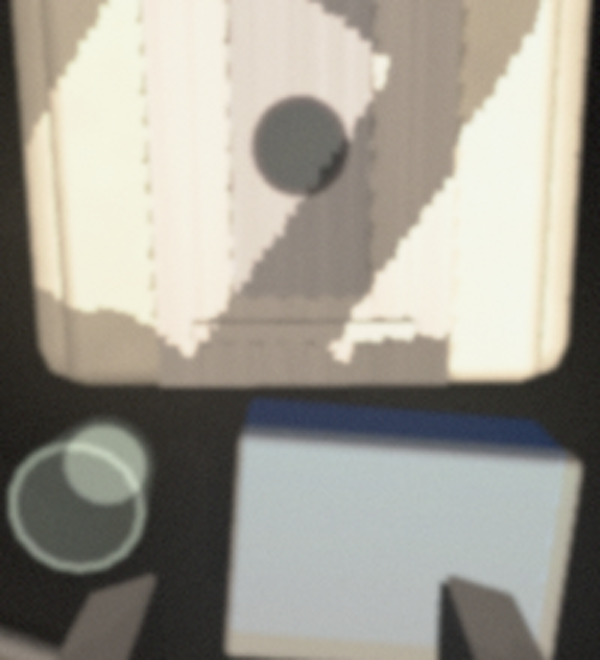

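View pics/s15.png

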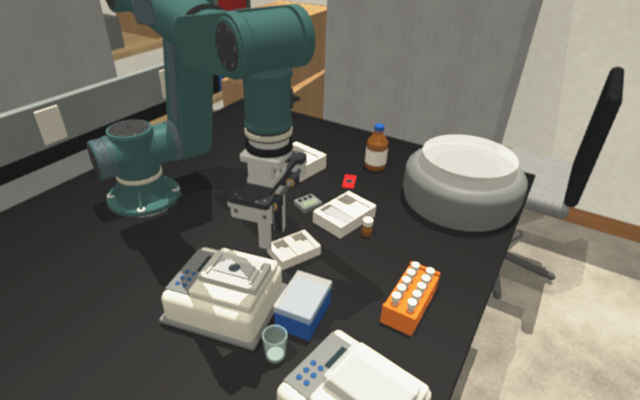

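```bash
python3 -c "
from h import *
s=load('w12')
im=cv2.imread('pics/w12.png');cv2.imwrite('pics/w12d.png',cv2.resize(im[0:175,260:390],None,fx=4,fy=3.4,interpolation=cv2.INTER_CUBIC))
C=np.array([.525,-.196]);u=np.array([np.cos(.22),np.sin(.22)]);n=np.array([-u[1],u[0]])
f=lambda s,c,k,off,z:(lambda p:(((p[:2]-C)@u).round(4),((p[:2]-C)@n).round(4)))(onplane(s,c[0]/k+off[0]-.4,c[1]/k+off[1]-.4,z))
o=(225,40)
print('slide +end',f(s,(310,296),3,o,.124),'railtop inner',f(s,(310,320),3,o,.125),'blk+end',f(s,(310,386),3,o,.12))
print('slide sides',f(s,(230,150),3,o,.124),f(s,(372,150),3,o,.124),'win',f(s,(300,146),3,o,.124))
s=load('w11');o=(225,60)
print('slide -end',f(s,(200,162),3,o,.124),f(s,(408,162),3,o,.124),'+end',f(s,(210,580),3,o,.124),f(s,(400,580),3,o,.124),'rail inner',f(s,(300,134),3,o,.125),f(s,(300,134),3,o,.12),'win',f(s,(302,383),3,o,.124))
"
```

```text
slide +end (np.float64(0.0375), np.float64(0.0018)) railtop inner (np.float64(0.0437), np.float64(0.0018)) blk+end (np.float64(0.0626), np.float64(0.0019))
slide sides (np.float64(0.0005), np.float64(-0.0189)) (np.float64(0.0004), np.float64(0.0175)) win (np.float64(-0.0006), np.float64(-0.001))
slide -end (np.float64(-0.0389), np.float64(-0.018)) (np.float64(-0.0389), np.float64(0.0167)) +end (np.float64(0.0373), np.float64(-0.0182)) (np.float64(0.0373), np.float64(0.0174)) rail inner (np.float64(-0.0434), np.float64(-0.0013)) (np.float64(-0.0433), np.float64(-0.0013)) win (np.float64(-0.0008), np.float64(-0.001))
```

View pics/w12d.png

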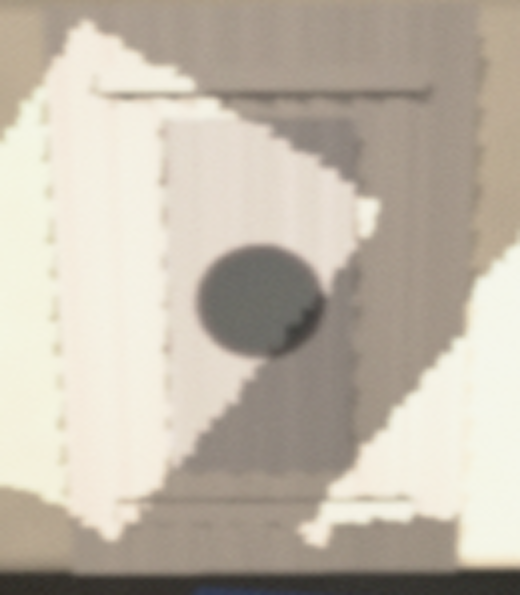

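```bash
python3 -c "
from h import *
a=cv2.imread('pics/top0.png')[130:240,190:330];b=cv2.imread('pics/t15.png')[130:240,190:330]
cv2.imwrite('pics/cmp.png',cv2.resize(np.hstack([a,b]),None,fx=2.8,fy=2.8,interpolation=cv2.INTER_CUBIC))"
```

```text
(no output)
```

View pics/cmp.png

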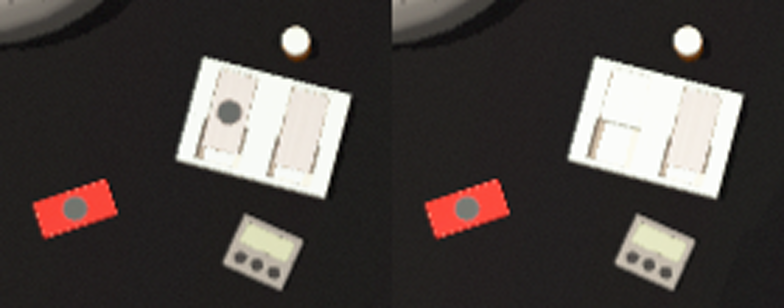

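Before and after match: the blank slide, red look-alike, timer and vial have not moved, and the window slide's pocket is empty. Handing in.

```bash
python3 -c "
from h import *
robot.close_job();print(robot.get_obs()['time'])"
```

```text
the job is handed in; nothing more can be done
the job is handed in; nothing more can be done
```

The window slide is on the mixer block, window face up, and I handed the job in about 13 s into the 61 s allowed.

**What I did:**
- I pressed the slide's end into the finger well until it stayed leaning by itself at about 0.63 rad.
- I gripped it by the sides at the raised end, carried it over and set its low end on the block.
- I pivoted it down flat and let go. The gripped end was still about 2.5 mm above the block when released, so it dropped that last bit.

**Last checks:**
- The slide lies flat, with its top at 0.124 m against a block top of 0.120 m.
- Its length runs along the block, and it is within 1 mm of the middle between the rails. The gaps to the rails measured about 6 mm and 5 mm.
- The blank slide, the red look-alike, the vial and the timer look unmoved in the before-and-after top view. I did not compare the tip box, beaker and reagent bottle that way; they look undisturbed in the scene view.

**Off plan:**
- My first estimate of the tray's yaw (-0.17 rad) was wrong. The wrist view gave -0.23, and I corrected it before touching anything.
- The fingertips seem to have lightly touched the +x rail during release, with about 3.5 N sideways at the wrist.

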